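# Load the bottle roller and hold its hood at the balance point

### The arm

A 6-joint arm with a two-finger parallel gripper is mounted at the origin on a cart in front of the work surface, level with it; the furniture and walls round the work are solid. World frame = base frame: x ahead of the robot, y to its left, z up, the work surface at z = 0. Lengths are in m, angles in degrees, forces in N, time in s.
With the tool pointing down it reaches from about 0.425 to 1.125 m from the base axis. Payload 14.9 kg.
Tool frame: the origin (TCP) lies at the very end of the fingers, on their centre line; the grasp point (between the pads) lies 19 mm behind it (manip.grip_point_offset is the distance from the TCP to the grasp point, in m); y points along the fingers, x is the direction in which the jaws open and shut, and the axes are right-handed (so a half turn about y gives the same grasp; the last joint's range is limited). The gripper opens to 91 mm and grips with 3 to 60 N. Pads are 32 mm wide; open, the fingers measure 118 mm over their backs; the gripper's body (76 mm by 178 mm) begins 60 mm behind the grasp point.
Start: joints at [66.675, 21.709, 99.362, -0, 58.929, -1.908], TCP at [0.256, 0.652, 0.214] pointing down, gripper open.
Joint ranges: [-158.91, 158.91], [-42.39, 125.64], [0.06, 152.35], [-60.88, 240.88], [17.5, 164.5], [-176.32, 176.32]. Speed limits (degrees/s): [108.29, 108.29, 136.94, 180, 180, 180].

### API

Orientations are given as a 3x3 rotation matrix whose columns are the frame's x, y, z axes.
In Python, from station import manip gives the robot as it stands.
- The arm moves only by the tool apply_moves, never from a script. Its argument "increments" is a list of rows, each an object of numbers: "dx", "dy", "dz": the shift along the tool's x, y, z in cm; "rx", "ry", "rz": the turn, a rotation vector about the tool's x, y, z in degrees. In form: [{"dx": .., "dy": .., "dz": .., "rx": .., "ry": .., "rz": ..}, ...]. A call has 1 to 20 rows; each row is the pose to reach, as a shift and turn from the pose commanded when the call began, along the tool's axes at that moment; what a row does not reach only later rows make up. A row lasts 1/10 s, in which the tool goes at most 50 mm and 8.59 degrees, less where a joint would pass 70% of its speed; a pose out of reach is approached as far as the arm can. A call with a gripper value outside its range is refused whole. "hand" is the closure, from 0 (fully open) to 1 (shut), set as the call begins (left out, the last holds). The fingers move at their own pace and stop on an object; the grip force is fixed at half the most. Time passes only in rows, so rows that repeat a pose let the fingers close. It gives the time, the measured TCP pose, the force and the opening at its end, in the units of the state.
- manip.observe(): the state, without advancing time (a new reading comes with each control period).
- manip.get_image(name): name is "side" or "top"; returns the picture (384x512x3 uint8, red, green, blue); there is no depth.
- manip.camera_info(name): a dict with "mtx" (3x3 intrinsics, pixels), "R" (3x3) and "t" (3): a world point X has camera coordinates R X + t. Camera axes: x right, y down, z forward; pixel columns grow to the right and rows downward; lengths in m; the calibration is good to about 2 mm. A picture is of the moment at which its call begins. camera_info takes no time and is no camera call.
- manip.close_job(): hands the job in, once; it reports no verdict.
The state is a dict: "t": time; "qpos": joint angles; "joint_velocities": joint speeds; "effort": joint torques, N m; "tool_pos": TCP position; "eef_rot": TCP orientation; "contact_force": force on the tool from outside, world axes, zero at the start; "ft_torque": the same for the moment, N m; "finger_gap": opening from 0.0 (shut) to 1.0 (fully open).
Only numpy, scipy, OpenCV 4.12 (cv2) and the standard library are available. Lean on these libraries where they do the work, as an engineer would, in place of code of your own. Each camera call takes 0.05 s, during which the arm holds its last target.

### The job

Take the amber bottle with the plain flat screw cap (not the one with the dropper), lay it on its side on the bottle roller so that it rests level on all four rubber tyres, let go of it without dropping it, and leave the other bottles standing where they are. Then take the clear hood, which leans back open, by its steel bar handle, swing it slowly forward to its balance point, where it would fall neither shut nor back, and finish with the handle still gripped between the fingers, holding the hood still there: its stay fits on at that point and I will hook it in. Never let the hood slam or drop past the balance point towards shut.

Things in the scene. Friction and masses are not known exactly. Their poses are not given: they have to be found in the camera images.
- amber_bottle_1: Sample bottle: amber, round, plain flat black screw cap; stands upright right of the microscope, near two other bottles (90 mm or more between their centres), its place swapped at random with the other amber one. Body diameter 34 mm up to 70 mm height, cap diameter 20 mm, 78 mm in all, about 55 g, closed and rigid. Origin: centre of its underside; z is its axis, foot to cap.
- bottle_mid (a point): Point on the axis of the sample bottle, half-way up its 34 mm body (35 mm above the underside); axes as the bottle's.
- amber_bottle_2: The other amber bottle, with a tapered dropper top, diameter 38 mm, 111 mm tall; origin at the centre of its underside. Leave it standing.
- white_bottle: White bottle with a screw cap, diameter 33 mm, 66 mm tall; origin at the centre of its underside. Leave it standing.
- microscope: Microscope, fixed, between the bottles and the bottle roller: an obstacle that fills about x 0.34 to 0.79 and y -0.27 to -0.02 in the robot's frame; body and arm 305 mm tall, binocular head with eyepieces leaning towards the robot up to 430 mm. Carry things over it or round in front of it. Origin: under its foot.
- bottle_roller: Bottle roller, fixed, left of the microscope: white housing 210 mm deep (x), 200 mm wide (y), deck 57 mm high. Origin: centre of its underside; x points away from its control front, which faces the robot, turned up to 0.2 rad either way; y to its left, along the two roller shafts; z up. Grey bearing cheeks 92 mm high stand 62 to 76 mm left and right of the middle.
- cradle (a point): Where the middle of the bottle's body comes to rest, 93 mm above the worktop, 20 mm in front of the roller's origin; axes as the roller's. The bottle lies along y, cap to either side, on four tyres (diameter 28 mm, 10 mm wide, centred at x +-23, y +-22 mm, axes 21 mm below this point); 34 mm free between left and right tyres. Shafts, diameter 12 mm, are locked.
- hood (a joint): Hinge of the hood. 0 = shut, 1.80 = leaning back on its stop (the start). It balances at 1.356, its centre of mass straight above the hinge: above that it falls back, below that it falls shut; the hinge has almost no friction and holds nothing. The hood weighs about 0.42 kg; 0.1 rad off balance, 0.2 N at the handle holds it.
- hood_hinge (a point): Middle of the hood's hinge line, which runs along the bottle roller's y, 85 mm behind the roller's origin and 85 mm above the worktop. Its axes turn with the hood and equal the roller's when shut; opening turns it about +y (front edge goes up and back).
- hood_handle (a point): Middle of the hood's bar handle: round steel bar, diameter 10 mm, 96 mm long along y, on two posts 84 mm apart, its axis 34 mm off the front panel. In the hood's axes 201 mm before (-x) and 8 mm above (+z) the hinge. The posts run along the hood's x: with the hood up they point about straight up, so the bar is pinched from above, one finger before and one behind it; 280 mm high.
Mind the look-alikes: they are no part of the job. Leave any yellow look-alike of the amber_bottle_1 alone.

How it is judged (in metres and radians):
On the way:
1. the bottle lies level on the four tyres, let go, while the hood still leans back (x of bottle_mid in the frame of cradle between -0.006 and 0.006 m and y of bottle_mid in the frame of cradle between -0.018 and 0.018 m and z of bottle_mid in the frame of cradle between -0.006 and 0.006 m and angle between the z axis of amber_bottle_1 and the y axis of bottle_roller, either way round below 0.1 rad and contact force between the fingers and amber_bottle_1 below 0.05 N and linear speed of amber_bottle_1 below 0.03 m/s and value of joint hood above 1.65 rad), for 0.3 s.
At the end, for the whole second after the job is handed in: Bottle at rest on the tyres, untouched: mid-body within 6 mm of the cradle point across and in height, 18 mm along it, axis within 0.10 rad of the rollers. Hood within 0.08 rad of its balance point (joint 1.276 to 1.436), still (under 0.05 rad/s), gripped with over 2 N (x of bottle_mid in the frame of cradle between -0.006 and 0.006 m and y of bottle_mid in the frame of cradle between -0.018 and 0.018 m and z of bottle_mid in the frame of cradle between -0.006 and 0.006 m and angle between the z axis of amber_bottle_1 and the y axis of bottle_roller, either way round below 0.1 rad and contact force between the fingers and amber_bottle_1 below 0.05 N and linear speed of amber_bottle_1 below 0.03 m/s and value of joint hood between 1.276 and 1.436 rad and velocity of joint hood between -0.05 and 0.05 rad/s and contact force between the fingers and hood above 2 N); the arm keeps its last pose, push and grip.
It fails at once if the hood dropped past its balance point towards shut (value of joint hood below 1.15 rad).
It fails at once if the hood slammed (faster than 2 rad/s) (velocity of joint hood above 2 rad/s or velocity of joint hood below -2 rad/s).
It fails at once if the bottle was dropped or toppled (faster than 0.6 m/s out of the grip) (linear speed of amber_bottle_1 above 0.6 m/s and contact force between the fingers and amber_bottle_1 below 0.05 N).
It fails at once if one of the other two bottles was pushed away by 30 mm or tipped (distance of any of amber_bottle_2, white_bottle from where it was at the start of the episode above 0.03 m or angle between any of amber_bottle_2, white_bottle's own z axis and vertical above 0.5 rad).
It also fails if it takes over 54 s, if anything falls off the work surface, if the arm or the gripper's body presses on something with over 40 N, if the wrist force passes 120 N, or if a joint passes its speed limit or range.

## Working session

There is one attempt and no reset: what is moved stays moved. The work goes in short steps, Python scripts to look and compute and a tool call to move; the robot and the scene stay as the last step left them, time stands still between calls to the robot, and variables do not carry over. Pictures are saved under pics/ and viewed, and the job is handed in when it is done.

Besides the shell and the picture viewer there is one more tool, called after "Call:" in YAML: its name, and indented under it one key for each argument. apply_moves: Moves the arm, as the interface text tells. Its arguments: {"type":"object","properties":{"increments":{"type":"array","items":{"type":"object","properties":{"dx":{"type":"number"},"dy":{"type":"number"},"dz":{"type":"number"},"rx":{"type":"number"},"ry":{"type":"number"},"rz":{"type":"number"}}}},"hand":{"type":"number"}},"required":["increments"]}

```bash
ls; mkdir -p pics; python3 - <<'E'
from station import manip
import cv2,numpy as np
np.set_printoptions(precision=4,suppress=True)
for n in ("side","top"):
    im=manip.get_image(n); cv2.imwrite(f"pics/{n}0.png",im[:,:,::-1])
    c=manip.camera_info(n); print(n,c); R=np.array(c["R"]);print("pos",-R.T@np.array(c["t"]))
print(manip.observe(), manip.grip_point_offset)
E
```

```text
pics
side {'mtx': array([[484.6469,   0.    , 260.8777],
       [  0.    , 484.6469, 187.7211],
       [  0.    ,   0.    ,   1.    ]]), 'R': array([[ 0.7812, -0.6243, -0.0004],
       [-0.2928, -0.3658, -0.8835],
       [ 0.5514,  0.6903, -0.4685]]), 't': array([-0.4603,  0.1779,  1.2914])}
pos [-0.3003 -1.1137  0.762 ]
top {'mtx': array([[357.5004,   0.    , 254.1202],
       [  0.    , 357.5004, 193.593 ],
       [  0.    ,   0.    ,   1.    ]]), 'R': array([[-0.0918, -0.9958, -0.001 ],
       [-0.9714,  0.0897, -0.22  ],
       [ 0.2192, -0.0192, -0.9755]]), 't': array([-0.0993,  0.5364,  1.2155])}
pos [ 0.2455 -0.1237  1.3036]
{'t': 0.1, 'qpos': array([66.6745, 21.7344, 99.3908,  0.0001, 58.9281, -1.909 ]), 'joint_velocities': array([ 0.0554, -0.0506, -0.0442, -0.0905, -0.0134, -0.0343]), 'effort': array([ -0.0027, -76.503 , -43.5295,   0.0652,   0.0399,  -0.    ]), 'tool_pos': array([0.2555, 0.6514, 0.2134]), 'eef_rot': array([[ 0.3651, -0.0004, -0.931 ],
       [ 0.931 , -0.0009,  0.3651],
       [-0.0009, -1.    ,  0.    ]]), 'contact_force': array([1.2112, 0.2432, 0.1431]), 'ft_torque': array([0.0405, 0.1008, 0.0322]), 'finger_gap': 0.999396650996336} 0.0188
```

View pics/side0.png

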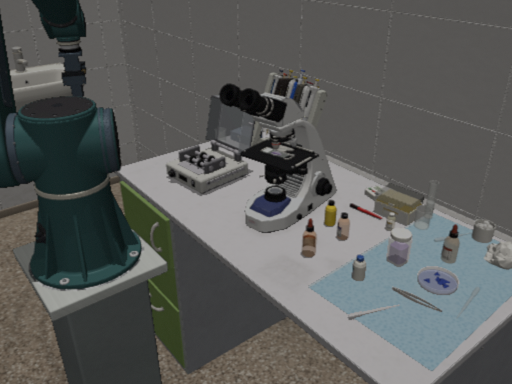

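View pics/top0.png

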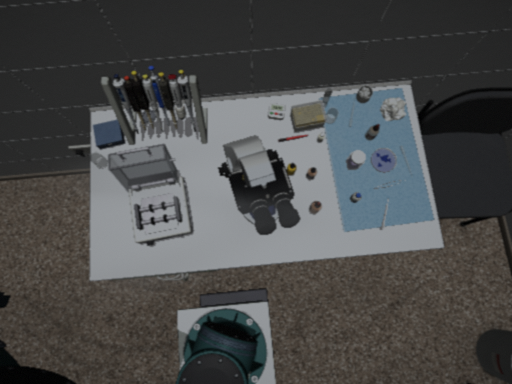

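The side picture shows these candidates: yellow (330,214), amber (343,226), dropper amber (309,238), far dropper (451,245) and white (359,267). I'll check them in a close crop.

```bash
python3 - <<'E'
import cv2,numpy as np
a=cv2.imread("pics/side0.png");b=cv2.imread("pics/top0.png")
cv2.imwrite("pics/c1.png",cv2.resize(a[190:290,290:390],None,fx=6,fy=6,interpolation=cv2.INTER_CUBIC))
cv2.imwrite("pics/c2.png",cv2.resize(b[150:225,265:365],None,fx=8,fy=8,interpolation=cv2.INTER_CUBIC))
cv2.imwrite("pics/c3.png",cv2.resize(b[130:250,95:215],None,fx=5,fy=5,interpolation=cv2.INTER_CUBIC))
cv2.imwrite("pics/c4.png",cv2.resize(a[80:200,155:275],None,fx=5,fy=5,interpolation=cv2.INTER_CUBIC))
E
```

```text
(no output)
```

View pics/c1.png

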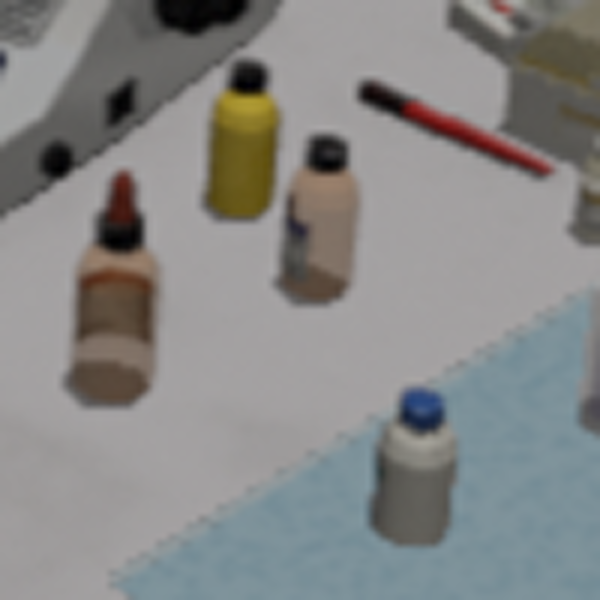

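View pics/c2.png

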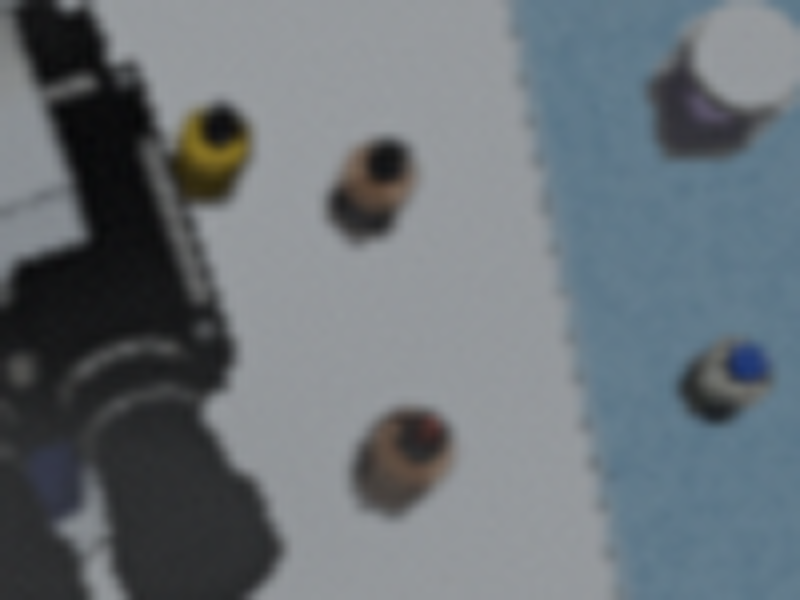

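View pics/c3.png

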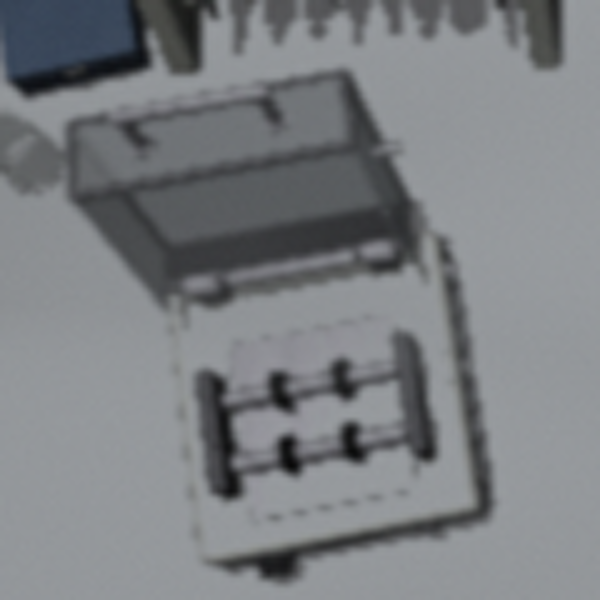

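View pics/c4.png

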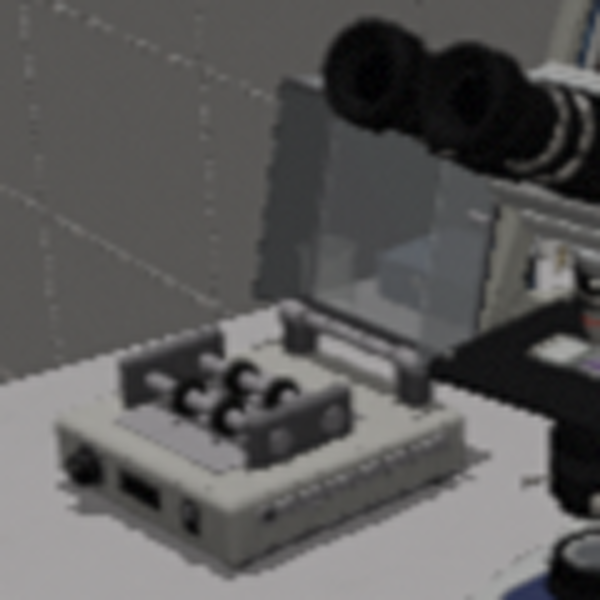

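```bash
cat > h.py <<'E'
import numpy as np,cv2
from station import manip
np.set_printoptions(precision=4,suppress=True)
C={n:manip.camera_info(n) for n in("side","top")}
def proj(n,X):
    c=C[n];p=(np.atleast_2d(X)@np.array(c["R"]).T+c["t"])@np.array(c["mtx"]).T
    return p[:,:2]/p[:,2:]
def ray(n,uv):
    c=C[n];R=np.array(c["R"]);o=-R.T@c["t"];d=R.T@np.linalg.inv(c["mtx"])@[uv[0],uv[1],1];return o,d
def atz(n,uv,z):
    o,d=ray(n,uv);return o+d*(z-o[2])/d[2]
def crop2px(p,s,o): return (np.array(p)+.5)/s-.5+np.array(o)
E
python3 - <<'E'
from h import *
from scipy.optimize import least_squares
t=crop2px((388,158),8,(265,150));s=crop2px((327,150),6,(290,190))
print("bottle top",atz("top",t,.077),"side",atz("side",s,.075))
# base side
print("base mid side",atz("side",crop2px((316,287),6,(290,190)),0.0))
for n,(p,q) in dict(white=((748,362),.066),drop=((432,425),.105),yellow=((220,125),.078)).items(): print(n,atz("top",crop2px(p,8,(265,150)),q))
ty=np.array([[-.02+sx*.023,sy*.022,.072] for sx in(1,-1) for sy in(1,-1)])
T=[crop2px(p,5,(95,130)) for p in((283,390),(345,377),(290,453),(353,440))]
S=[crop2px(p,5,(155,80)) for p in((240,375),(283,393),(190,397),(228,413))]
def w(v,P):
    c,s_=np.cos(v[2]),np.sin(v[2]);return P@np.array([[c,-s_,0],[s_,c,0],[0,0,1]]).T+[v[0],v[1],0]
T=np.array(T);S=np.array(S)
ft=lambda v:(proj("top",w(v,ty+[0,0,.004]))-T).ravel()
fs=lambda v:(proj("side",w(v,ty))-S).ravel()
for nm,f in(("top",ft),("side",fs),("both",lambda v:np.r_[ft(v),fs(v)])):
    r=least_squares(f,[.6,.2,0]);print(nm,r.x,np.abs(r.fun).max())
v=r.x
L=[];
for z in(.057,): L+=[[(-.105,-.1,z),(.105,-.1,z),(.105,.1,z),(-.105,.1,z),(-.105,-.1,z)]]
for y in(.062,.076,-.062,-.076): L+=[[(-.02-.03,y,.092),(-.02+.03,y,.092)]]
# hood
def hood(th,P):
    c,s_=np.cos(th),np.sin(th)
    P=np.array(P);return P@np.array([[c,0,s_],[0,1,0],[-s_,0,c]]).T+[.085,0,.085]
L+=[hood(1.8,[(-.201,-.048,.008),(-.201,.048,.008)]),hood(1.8,[(-.167,-.1,.008),(-.167,.1,.008)]),hood(1.8,[(0,-.1,0),(0,.1,0)])]
for n,o,s_ in(("top",(95,130),5),("side",(155,80),5)):
    a=cv2.imread(f"pics/{n}0.png");a=a[o[1]:o[1]+120,o[0]:o[0]+120];a=cv2.resize(a,None,fx=s_,fy=s_,interpolation=cv2.INTER_CUBIC)
    for l in L:
        q=((proj(n,w(v,np.array(l,float)))-o+.5)*s_-.5).astype(int)
        cv2.polylines(a,[q.reshape(-1,1,2)],False,(0,0,255),1)
    for p in w(v,ty):
        q=((proj(n,p)[0]-o+.5)*s_-.5).astype(int);cv2.circle(a,tuple(map(int,q)),3,(0,255,0),-1)
    cv2.imwrite(f"pics/ov_{n}.png",a)
np.save("roller.npy",v)
E
```

```text
bottle top [ 0.5902 -0.3656  0.077 ] side [ 0.588  -0.3667  0.075 ]
base mid side [ 0.5888 -0.3671  0.    ]
white [ 0.4852 -0.5145  0.066 ]
drop [ 0.4628 -0.3636  0.105 ]
yellow [ 0.6121 -0.2926  0.078 ]
top [0.5045 0.1929 0.0998] 0.22587785527912274
side [0.5066 0.1994 0.123 ] 0.3987286168920434
both [0.5045 0.1942 0.1086] 0.8444650312818283
```

View pics/ov_top.png

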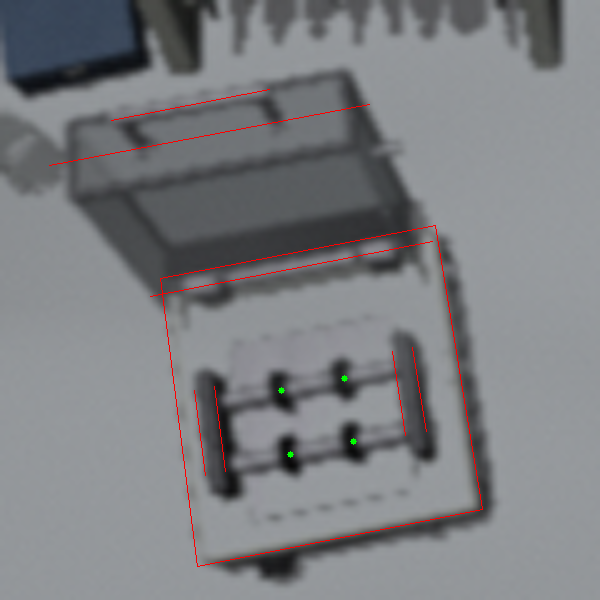

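View pics/ov_side.png

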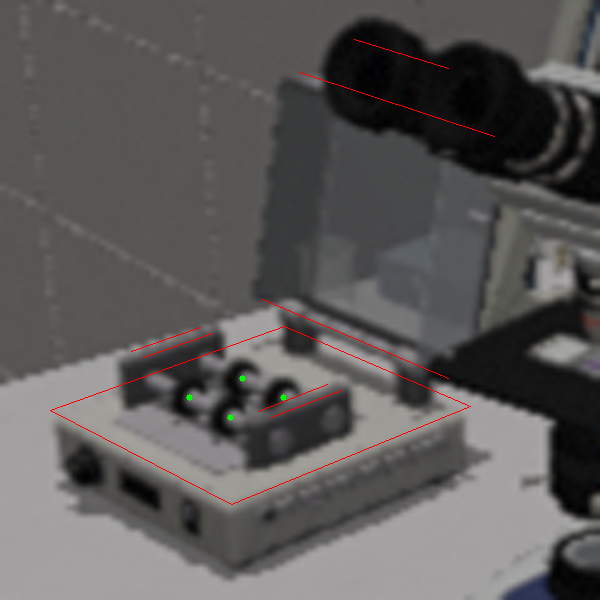

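```bash
python3 - <<'E'
from h import *
for nm,p in dict(rackL=(130,143),rackR=(205,143),rackLtop=(110,80),rackRtop=(196,78)).items():
    print(nm,[atz("top",p,z) for z in(0,.3)])
print("jar lid",[atz("top",(358.5,157),z) for z in(.05,.07,.09)],"side",[atz("side",(401,234),z) for z in(.05,.07,.09)])
v=np.load("roller.npy");c,s=np.cos(v[2]),np.sin(v[2])
W=lambda p:np.array([v[0]+c*p[0]-s*p[1],v[1]+s*p[0]+c*p[1],p[2]])
print("cradle",W([-.02,0,.093]),"bar 1.8",W([.085+.0535,0,.279]))
for th in(1.8,1.356):
    cc,ss=np.cos(th),np.sin(th);print(th,W([.085+cc*-.201+ss*.008,0,.085+ss*.201+cc*.008]))
print(atz("side",crop2px((300,370),6,(290,190)),0.0))
a=cv2.imread("pics/top0.png");cv2.imwrite("pics/c5.png",cv2.resize(a[60:200,85:225],None,fx=5,fy=5,interpolation=cv2.INTER_CUBIC)*1)
E
```

```text
rackL [array([0.782 , 0.3097, 0.    ]), array([0.6585, 0.2099, 0.3   ])]
rackR [array([0.7553, 0.0212, 0.    ]), array([ 0.638 , -0.0122,  0.3   ])]
rackLtop [array([1.0589, 0.3857, 0.    ]), array([0.8717, 0.2685, 0.3   ])]
rackRtop [array([1.0358, 0.0402, 0.    ]), array([0.8539, 0.0025, 0.3   ])]
jar lid [array([ 0.6292, -0.5433,  0.05  ]), array([ 0.6231, -0.5366,  0.07  ]), array([ 0.617, -0.53 ,  0.09 ])] side [array([ 0.6643, -0.5024,  0.05  ]), array([ 0.6372, -0.5195,  0.07  ]), array([ 0.6101, -0.5367,  0.09  ])]
cradle [0.4846 0.192  0.093 ] bar 1.8 [0.6421 0.2092 0.279 ]
1.8 [0.6421 0.2092 0.2789]
1.356 [0.5541 0.1996 0.2831]
[ 0.534  -0.4084  0.    ]
```

View pics/c5.png

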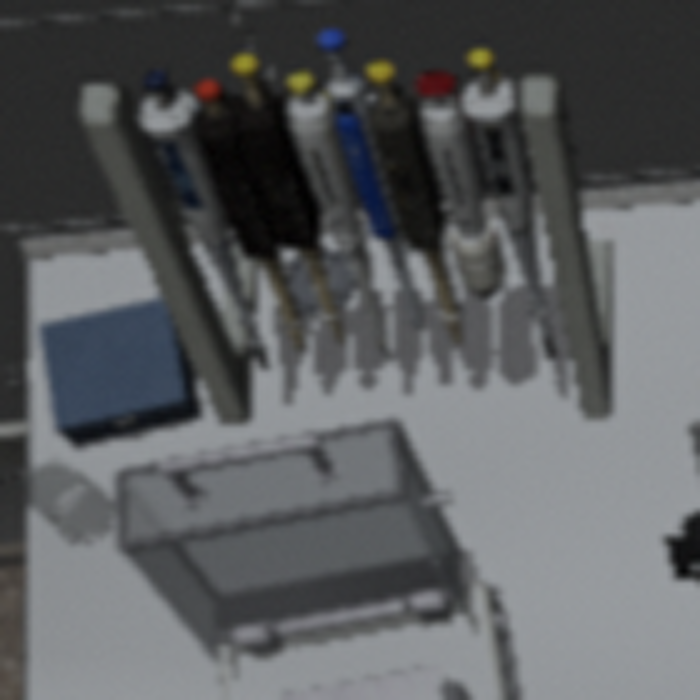

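Candidates in the side image: target amber with a flat black cap at (343,226), yellow look-alike at (330,214), dropper amber at (309,238), far dropper at (451,245) and white with a blue cap at (359,267). The close crop confirms (343,226) is the plain flat-cap one, standing at about (0.589, -0.366). The roller is at (0.505, 0.194) with a yaw of 0.105.

The neighbouring bottles and the jar block a sideways grasp where it stands. So I'll pick it up from above, stand it in free space on the left, regrasp it from the side, then lay it down.

```bash
cat >> h.py <<'E'
from scipy.spatial.transform import Rotation as Ro
def down(az,tilt=None):
    a=np.radians(az);x=np.array([np.cos(a),np.sin(a),0]);y=np.array([0,0,-1.]);return np.c_[x,y,np.cross(x,y)]
def pitch(haz,al):  # tool points horizontally to azimuth haz, al deg below horizontal; tool x horizontal
    h=np.array([np.cos(np.radians(haz)),np.sin(np.radians(haz)),0]);al=np.radians(al)
    y=np.cos(al)*h-np.sin(al)*np.array([0,0,1]);x=np.cross(h,[0,0,1.]);x=np.cross([0,0,1.],h) if False else x
    return np.c_[x,y,np.cross(x,y)]
def tgt(lst,base=None):
    o=manip.observe();p0,R0=(np.array(o["tool_pos"]),np.array(o["eef_rot"])) if base is None else base
    for p,R in lst:
        d=R0.T@(np.array(p)-p0)*100;r=Ro.from_matrix(R0.T@R).as_rotvec(degrees=True)
        print("dx %.2f dy %.2f dz %.2f rx %.2f ry %.2f rz %.2f"%(*d,*r))
E
python3 - <<'E'
from h import *
print("cup",atz("top",(97,160),0),atz("top",(97,160),.1))
tgt([((.45,.35,.50),down(45)),((.53,-.05,.53),down(15)),((.589,-.366,.48),down(0)),((.589,-.366,.15),down(0))])
E
```

```text
cup [0.7246 0.4364 0.    ] [0.6879 0.3934 0.1   ]
dx -20.98 dy -28.64 dz -29.11 rx 0.01 ry 23.58 rz -0.05
dx -55.30 dy -31.61 dz -51.16 rx 0.02 ry 53.58 rz -0.05
dx -82.56 dy -26.59 dz -68.20 rx 0.03 ry 68.58 rz -0.05
dx -82.53 dy 6.41 dz -68.20 rx 0.03 ry 68.58 rz -0.05
```

Call:
apply_moves:
  increments:
    - {"dx":-21,"dy":-28.6,"dz":-29.1,"ry":23.6}
    - {"dx":-21,"dy":-28.6,"dz":-29.1,"ry":23.6}
    - {"dx":-21,"dy":-28.6,"dz":-29.1,"ry":23.6}
    - {"dx":-21,"dy":-28.6,"dz":-29.1,"ry":23.6}
    - {"dx":-21,"dy":-28.6,"dz":-29.1,"ry":23.6}
    - {"dx":-21,"dy":-28.6,"dz":-29.1,"ry":23.6}
    - {"dx":-21,"dy":-28.6,"dz":-29.1,"ry":23.6}
    - {"dx":-21,"dy":-28.6,"dz":-29.1,"ry":23.6}
    - {"dx":-21,"dy":-28.6,"dz":-29.1,"ry":23.6}
    - {"dx":-55.3,"dy":-31.6,"dz":-51.2,"ry":53.6}
    - {"dx":-55.3,"dy":-31.6,"dz":-51.2,"ry":53.6}
    - {"dx":-55.3,"dy":-31.6,"dz":-51.2,"ry":53.6}
    - {"dx":-55.3,"dy":-31.6,"dz":-51.2,"ry":53.6}
    - {"dx":-55.3,"dy":-31.6,"dz":-51.2,"ry":53.6}
    - {"dx":-55.3,"dy":-31.6,"dz":-51.2,"ry":53.6}
    - {"dx":-55.3,"dy":-31.6,"dz":-51.2,"ry":53.6}
    - {"dx":-55.3,"dy":-31.6,"dz":-51.2,"ry":53.6}
  hand: 0.0

```text
$.increments[0]: bad value
```

```bash
python3 - <<'E'
from h import *
print({k:v for k,v in manip.observe().items() if k in("t","qpos","tool_pos","contact_force")})
tgt([((.589,-.366,.45),down(0)),((.589,-.366,.036),down(0))])
E
```

```text
{'t': 0.1, 'qpos': array([66.6745, 21.7344, 99.3908,  0.0001, 58.9281, -1.909 ]), 'tool_pos': array([0.2555, 0.6514, 0.2134]), 'contact_force': array([1.2112, 0.2432, 0.1431])}
dx -82.55 dy -23.59 dz -68.20 rx 0.03 ry 68.58 rz -0.05
dx -82.52 dy 17.81 dz -68.20 rx 0.03 ry 68.58 rz -0.05
```

Call:
apply_moves:
  increments:
    - {"dx":-2.1,"dy":-2.9,"dz":-2.9,"rx":0,"ry":2.4,"rz":0}

```text
t: 0.2
tool_pos: [0.273, 0.6212, 0.2392]
eef_rot: [[0.402, -0.003, -0.916], [0.916, -0.005, 0.402], [-0.006, -1.0, 0.001]]
contact_force: [0.2, -1.5, 0.6]
finger_gap: 0.996
```

Call:
apply_moves:
  increments:
    - {"dx":-18.9,"dy":-25.7,"dz":-26.2,"rx":0,"ry":21.2,"rz":0}

```text
t: 0.3
tool_pos: [0.2943, 0.5868, 0.2731]
eef_rot: [[0.536, -0.001, -0.844], [0.844, -0.003, 0.536], [-0.003, -1.0, -0.0]]
contact_force: [1.1, 0.3, 1.0]
finger_gap: 1.001
```

```bash
python3 - <<'E'
from h import *
tgt([((.45,.35,.50),down(45)),((.53,-.05,.53),down(15)),((.589,-.366,.45),down(0))])
E
```

```text
dx -11.70 dy -22.65 dz -25.85 rx 0.03 ry 12.56 rz -0.17
dx -41.17 dy -25.55 dz -54.06 rx 0.07 ry 42.56 rz -0.16
dx -64.65 dy -17.48 dz -75.99 rx 0.10 ry 57.56 rz -0.15
```

Call:
apply_moves:
  increments:
    - {"dx":-11.7,"dy":-22.7,"dz":-25.9,"rx":0,"ry":12.6,"rz":0}
    - {"dx":-11.7,"dy":-22.7,"dz":-25.9,"rx":0,"ry":12.6,"rz":0}
    - {"dx":-11.7,"dy":-22.7,"dz":-25.9,"rx":0,"ry":12.6,"rz":0}
    - {"dx":-11.7,"dy":-22.7,"dz":-25.9,"rx":0,"ry":12.6,"rz":0}
    - {"dx":-11.7,"dy":-22.7,"dz":-25.9,"rx":0,"ry":12.6,"rz":0}
    - {"dx":-11.7,"dy":-22.7,"dz":-25.9,"rx":0,"ry":12.6,"rz":0}
    - {"dx":-11.7,"dy":-22.7,"dz":-25.9,"rx":0,"ry":12.6,"rz":0}
    - {"dx":-41.2,"dy":-25.6,"dz":-54.1,"rx":0,"ry":42.6,"rz":0}
    - {"dx":-41.2,"dy":-25.6,"dz":-54.1,"rx":0,"ry":42.6,"rz":0}
    - {"dx":-41.2,"dy":-25.6,"dz":-54.1,"rx":0,"ry":42.6,"rz":0}
    - {"dx":-41.2,"dy":-25.6,"dz":-54.1,"rx":0,"ry":42.6,"rz":0}
    - {"dx":-41.2,"dy":-25.6,"dz":-54.1,"rx":0,"ry":42.6,"rz":0}
    - {"dx":-41.2,"dy":-25.6,"dz":-54.1,"rx":0,"ry":42.6,"rz":0}
    - {"dx":-41.2,"dy":-25.6,"dz":-54.1,"rx":0,"ry":42.6,"rz":0}
    - {"dx":-41.2,"dy":-25.6,"dz":-54.1,"rx":0,"ry":42.6,"rz":0}

```text
t: 1.8
tool_pos: [0.5264, -0.0328, 0.5284]
eef_rot: [[0.966, 0.0, -0.259], [0.259, 0.0, 0.966], [0.0, -1.0, -0.0]]
contact_force: [1.8, -0.4, 1.2]
finger_gap: 0.999
```

```bash
python3 - <<'E'
from h import *
print({k:v for k,v in manip.observe().items() if k in("t","qpos","tool_pos","contact_force")})
tgt([((.589,-.366,.47),down(0)),((.589,-.366,.13),down(0))])
E
```

```text
{'t': 1.8, 'qpos': array([ -6.1019,  -7.8004, 100.1981,   0.0012,  87.5992, -21.0881]), 'tool_pos': array([ 0.5264, -0.0328,  0.5284]), 'contact_force': array([ 1.7683, -0.4442,  1.192 ])}
dx -2.57 dy 5.84 dz -33.80 rx -0.00 ry 14.99 rz 0.00
dx -2.57 dy 39.84 dz -33.80 rx -0.00 ry 14.99 rz 0.00
```

```bash
python3 - <<'E'
from h import *
tgt([((.589,-.366,.47),down(0)),((.589,-.366,.13),down(0))],((.53,-.05,.53),down(15)))
E
```

```text
dx -2.48 dy 6.00 dz -32.05 rx 0.00 ry 15.00 rz 0.00
dx -2.48 dy 40.00 dz -32.05 rx 0.00 ry 15.00 rz 0.00
```

Call:
apply_moves:
  increments:
    - {"dx":-2.5,"dy":6,"dz":-32.1,"rx":0,"ry":15,"rz":0}
    - {"dx":-2.5,"dy":6,"dz":-32.1,"rx":0,"ry":15,"rz":0}
    - {"dx":-2.5,"dy":6,"dz":-32.1,"rx":0,"ry":15,"rz":0}
    - {"dx":-2.5,"dy":6,"dz":-32.1,"rx":0,"ry":15,"rz":0}
    - {"dx":-2.5,"dy":6,"dz":-32.1,"rx":0,"ry":15,"rz":0}
    - {"dx":-2.5,"dy":6,"dz":-32.1,"rx":0,"ry":15,"rz":0}
    - {"dx":-2.5,"dy":6,"dz":-32.1,"rx":0,"ry":15,"rz":0}
    - {"dx":-2.5,"dy":6,"dz":-32.1,"rx":0,"ry":15,"rz":0}
    - {"dx":-2.5,"dy":40,"dz":-32.1,"rx":0,"ry":15,"rz":0}
    - {"dx":-2.5,"dy":40,"dz":-32.1,"rx":0,"ry":15,"rz":0}
    - {"dx":-2.5,"dy":40,"dz":-32.1,"rx":0,"ry":15,"rz":0}
    - {"dx":-2.5,"dy":40,"dz":-32.1,"rx":0,"ry":15,"rz":0}
    - {"dx":-2.5,"dy":40,"dz":-32.1,"rx":0,"ry":15,"rz":0}
    - {"dx":-2.5,"dy":40,"dz":-32.1,"rx":0,"ry":15,"rz":0}
    - {"dx":-2.5,"dy":40,"dz":-32.1,"rx":0,"ry":15,"rz":0}
    - {"dx":-2.5,"dy":40,"dz":-32.1,"rx":0,"ry":15,"rz":0}
    - {"dx":-2.5,"dy":40,"dz":-32.1,"rx":0,"ry":15,"rz":0}

```text
t: 3.5
tool_pos: [0.5857, -0.347, 0.1292]
eef_rot: [[1.0, -0.0, -0.0], [0.0, 0.0, 1.0], [-0.0, -1.0, 0.0]]
contact_force: [0.4, -0.4, 0.6]
finger_gap: 0.997
```

```bash
python3 - <<'E'
from h import *
for n in("side","top"):
    im=manip.get_image(n)[:,:,::-1];o=(265,110) if n=="side" else (255,120)
    cv2.imwrite(f"pics/pk_{n}.png",cv2.resize(im[o[1]:o[1]+150,o[0]:o[0]+150],None,fx=4,fy=4,interpolation=cv2.INTER_CUBIC))
tgt([((.589,-.366,.036),down(0))])
print({k:v for k,v in manip.observe().items() if k in("t","qpos","tool_pos","contact_force")})
E
```

```text
dx 0.19 dy 9.52 dz -1.80 rx 0.11 ry 0.00 rz 0.17
{'t': 3.6, 'qpos': array([-32.6153,  25.7674, 103.4848,   0.001 ,  50.5499, -32.6185]), 'tool_pos': array([ 0.5869, -0.3479,  0.1312]), 'contact_force': array([-0.6507,  0.1079,  0.6055])}
```

View pics/pk_side.png

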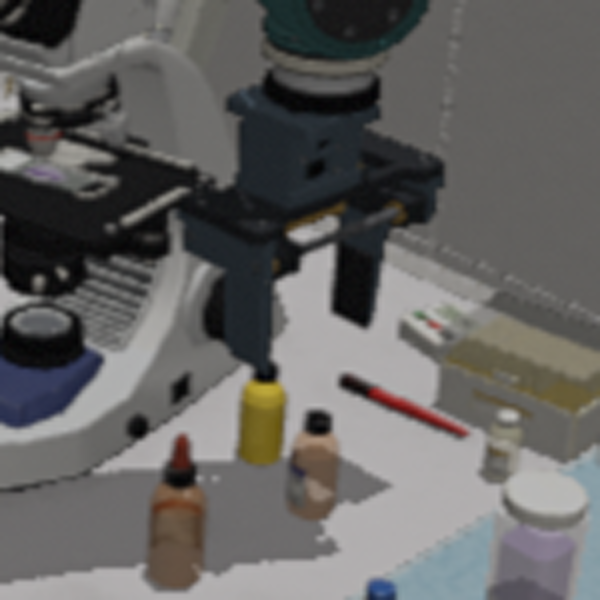

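View pics/pk_top.png

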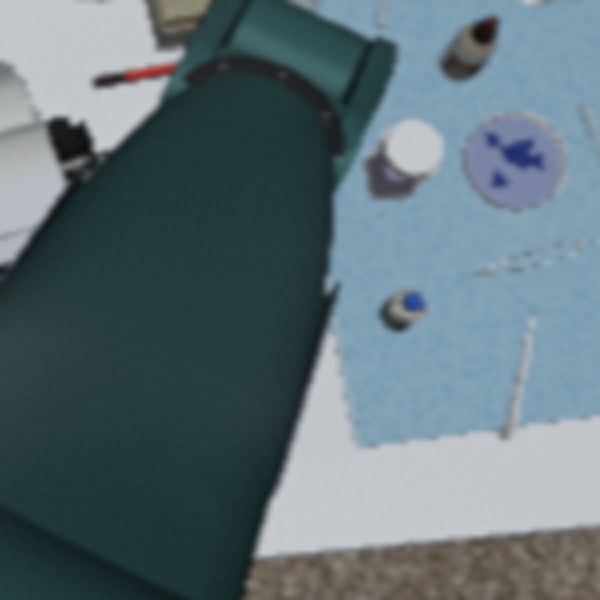

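The side picture shows the open fingers above the yellow and target bottles, with the tool still 18 mm short in y and the neighbouring bottles untouched. The command base is evidently the measured pose. I'll shift over and descend.

Call:
apply_moves:
  increments:
    - {"dx":0.2,"dy":0,"dz":-1.8,"rx":0,"ry":0,"rz":0}
    - {"dx":0.2,"dy":0,"dz":-1.8,"rx":0,"ry":0,"rz":0}
    - {"dx":0.2,"dy":2,"dz":-1.8,"rx":0,"ry":0,"rz":0}
    - {"dx":0.2,"dy":4,"dz":-1.8,"rx":0,"ry":0,"rz":0}
    - {"dx":0.2,"dy":6,"dz":-1.8,"rx":0,"ry":0,"rz":0}
    - {"dx":0.2,"dy":8,"dz":-1.8,"rx":0,"ry":0,"rz":0}
    - {"dx":0.2,"dy":9.5,"dz":-1.8,"rx":0,"ry":0,"rz":0}
    - {"dx":0.2,"dy":9.5,"dz":-1.8,"rx":0,"ry":0,"rz":0}
    - {"dx":0.2,"dy":9.5,"dz":-1.8,"rx":0,"ry":0,"rz":0}

```text
t: 4.5
tool_pos: [0.5876, -0.3654, 0.0333]
eef_rot: [[1.0, -0.0, 0.0], [-0.0, 0.0, 1.0], [-0.0, -1.0, 0.0]]
contact_force: [0.0, -0.6, 0.3]
finger_gap: 0.998
```

```bash
python3 - <<'E'
from h import *
for n in("side",):
    im=manip.get_image(n)[:,:,::-1];o=(285,150)
    cv2.imwrite(f"pics/pk2_{n}.png",cv2.resize(im[o[1]:o[1]+110,o[0]:o[0]+110],None,fx=5,fy=5,interpolation=cv2.INTER_CUBIC))
print({k:v for k,v in manip.observe().items() if k in("t","qpos","tool_pos","contact_force")})
E
```

```text
{'t': 4.55, 'qpos': array([-33.8034,  34.3281, 102.7319,   0.0002,  42.897 , -33.7942]), 'tool_pos': array([ 0.5879, -0.3656,  0.0339]), 'contact_force': array([0.2847, 0.0567, 0.4637])}
```

View pics/pk2_side.png

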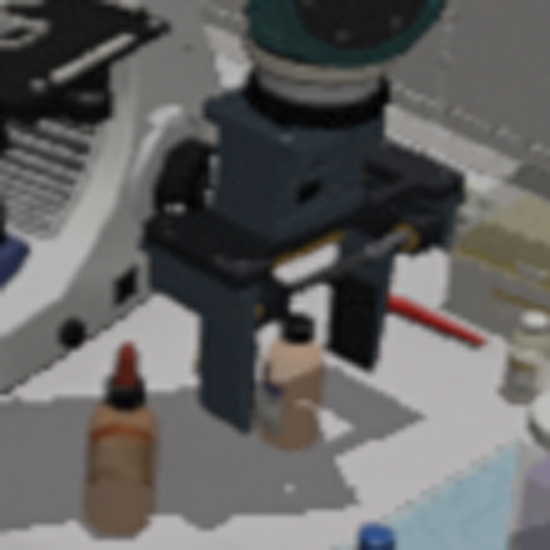

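The bottle stands between the fingers and the neighbours are clear. Closing now.

Call:
apply_moves:
  increments:
    - {"dx":0,"dy":0,"dz":0,"rx":0,"ry":0,"rz":0}
    - {"dx":0,"dy":0,"dz":0,"rx":0,"ry":0,"rz":0}
    - {"dx":0,"dy":0,"dz":0,"rx":0,"ry":0,"rz":0}
    - {"dx":0,"dy":0,"dz":0,"rx":0,"ry":0,"rz":0}
    - {"dx":0,"dy":0,"dz":0,"rx":0,"ry":0,"rz":0}
    - {"dx":0,"dy":0,"dz":0,"rx":0,"ry":0,"rz":0}
    - {"dx":0,"dy":0,"dz":0,"rx":0,"ry":0,"rz":0}
    - {"dx":0,"dy":0,"dz":0,"rx":0,"ry":0,"rz":0}
  hand: 1.0

```text
t: 5.35
tool_pos: [0.5875, -0.3654, 0.0334]
eef_rot: [[1.0, 0.0, 0.0], [-0.0, -0.0, 1.0], [0.0, -1.0, -0.0]]
contact_force: [1.0, 0.4, -0.5]
finger_gap: 0.37
```

```bash
python3 - <<'E'
from h import *
print("table corners",[atz("top",p,0) for p in((90,265),(92,200),(95,105))])
b=((.5875,-.3654,.0334),down(0))
tgt([((.5875,-.3654,.50),down(0)),((.50,-.02,.53),down(15)),((.50,.33,.42),down(40)),((.56,.385,.20),down(40)),((.56,.385,.05),down(40))],b)
E
```

```text
table corners [array([0.3316, 0.4595, 0.    ]), array([0.5696, 0.4542, 0.    ]), array([ 0.9546,  0.4453, -0.    ])]
dx 0.00 dy -46.66 dz 0.00 rx 0.00 ry 0.00 rz 0.00
dx -8.75 dy -49.66 dz 34.54 rx 0.00 ry -15.00 rz 0.00
dx -8.75 dy -38.66 dz 69.54 rx 0.00 ry -40.00 rz 0.00
dx -2.75 dy -16.66 dz 75.04 rx 0.00 ry -40.00 rz 0.00
dx -2.75 dy -1.66 dz 75.04 rx 0.00 ry -40.00 rz 0.00
```

Call:
apply_moves:
  increments:
    - {"dx":0,"dy":-2,"dz":0,"rx":0,"ry":0,"rz":0}
    - {"dx":0,"dy":-5,"dz":0,"rx":0,"ry":0,"rz":0}
    - {"dx":0,"dy":-46.7,"dz":0,"rx":0,"ry":0,"rz":0}
    - {"dx":0,"dy":-46.7,"dz":0,"rx":0,"ry":0,"rz":0}
    - {"dx":0,"dy":-46.7,"dz":0,"rx":0,"ry":0,"rz":0}
    - {"dx":0,"dy":-46.7,"dz":0,"rx":0,"ry":0,"rz":0}
    - {"dx":0,"dy":-46.7,"dz":0,"rx":0,"ry":0,"rz":0}
    - {"dx":0,"dy":-46.7,"dz":0,"rx":0,"ry":0,"rz":0}
    - {"dx":0,"dy":-46.7,"dz":0,"rx":0,"ry":0,"rz":0}
    - {"dx":0,"dy":-46.7,"dz":0,"rx":0,"ry":0,"rz":0}
    - {"dx":0,"dy":-46.7,"dz":0,"rx":0,"ry":0,"rz":0}
    - {"dx":-8.8,"dy":-49.7,"dz":34.5,"rx":0,"ry":-15,"rz":0}
    - {"dx":-8.8,"dy":-49.7,"dz":34.5,"rx":0,"ry":-15,"rz":0}
    - {"dx":-8.8,"dy":-49.7,"dz":34.5,"rx":0,"ry":-15,"rz":0}
    - {"dx":-8.8,"dy":-49.7,"dz":34.5,"rx":0,"ry":-15,"rz":0}
    - {"dx":-8.8,"dy":-49.7,"dz":34.5,"rx":0,"ry":-15,"rz":0}
    - {"dx":-8.8,"dy":-49.7,"dz":34.5,"rx":0,"ry":-15,"rz":0}
    - {"dx":-8.8,"dy":-49.7,"dz":34.5,"rx":0,"ry":-15,"rz":0}
    - {"dx":-8.8,"dy":-49.7,"dz":34.5,"rx":0,"ry":-15,"rz":0}

```text
t: 7.25
tool_pos: [0.4977, -0.0167, 0.5318]
eef_rot: [[0.965, 0.002, -0.262], [0.262, 0.001, 0.965], [0.002, -1.0, 0.0]]
contact_force: [-0.0, 0.2, -0.5]
finger_gap: 0.368
```

```bash
python3 - <<'E'
from h import *
o=manip.observe();print(o["t"],o["qpos"],o["tool_pos"],o["finger_gap"],o["contact_force"])
tgt([((.50,.33,.42),down(40)),((.56,.385,.20),down(40)),((.56,.385,.05),down(40))])
E
```

```text
7.25 [ -4.6252 -11.0508 102.6441   0.0401  88.3133 -19.8021] [ 0.4977 -0.0167  0.5318] 0.3677155464546569 [-0.041   0.2066 -0.4574]
dx 9.28 dy 11.20 dz 33.40 rx 0.02 ry -24.82 rz 0.10
dx 16.47 dy 33.21 dz 37.13 rx 0.02 ry -24.82 rz 0.10
dx 16.45 dy 48.21 dz 37.13 rx 0.02 ry -24.82 rz 0.10
```

Call:
apply_moves:
  increments:
    - {"dx":9.3,"dy":11.2,"dz":33.4,"rx":0,"ry":-25,"rz":0}
    - {"dx":9.3,"dy":11.2,"dz":33.4,"rx":0,"ry":-25,"rz":0}
    - {"dx":9.3,"dy":11.2,"dz":33.4,"rx":0,"ry":-25,"rz":0}
    - {"dx":9.3,"dy":11.2,"dz":33.4,"rx":0,"ry":-25,"rz":0}
    - {"dx":9.3,"dy":11.2,"dz":33.4,"rx":0,"ry":-25,"rz":0}
    - {"dx":9.3,"dy":11.2,"dz":33.4,"rx":0,"ry":-25,"rz":0}
    - {"dx":9.3,"dy":11.2,"dz":33.4,"rx":0,"ry":-25,"rz":0}
    - {"dx":9.3,"dy":11.2,"dz":33.4,"rx":0,"ry":-25,"rz":0}
    - {"dx":16.5,"dy":33.2,"dz":37.1,"rx":0,"ry":-25,"rz":0}
    - {"dx":16.5,"dy":33.2,"dz":37.1,"rx":0,"ry":-25,"rz":0}
    - {"dx":16.5,"dy":33.2,"dz":37.1,"rx":0,"ry":-25,"rz":0}
    - {"dx":16.5,"dy":33.2,"dz":37.1,"rx":0,"ry":-25,"rz":0}
    - {"dx":16.5,"dy":33.2,"dz":37.1,"rx":0,"ry":-25,"rz":0}
    - {"dx":16.5,"dy":46.2,"dz":37.1,"rx":0,"ry":-25,"rz":0}
    - {"dx":16.5,"dy":46.2,"dz":37.1,"rx":0,"ry":-25,"rz":0}
    - {"dx":16.5,"dy":46.2,"dz":37.1,"rx":0,"ry":-25,"rz":0}
    - {"dx":16.5,"dy":46.2,"dz":37.1,"rx":0,"ry":-25,"rz":0}

```text
t: 8.95
tool_pos: [0.5609, 0.3785, 0.0644]
eef_rot: [[0.766, -0.006, -0.642], [0.642, -0.004, 0.766], [-0.007, -1.0, 0.001]]
contact_force: [-0.6, -1.0, 0.0]
finger_gap: 0.375
```

```bash
python3 - <<'E'
from h import *
o=manip.observe();print(o["t"],o["qpos"],o["tool_pos"],o["finger_gap"],o["contact_force"])
for n in("side","top"):
    im=manip.get_image(n)[:,:,::-1];o=(90,60) if n=="side" else (70,110)
    cv2.imwrite(f"pics/st_{n}.png",cv2.resize(im[o[1]:o[1]+150,o[0]:o[0]+150],None,fx=4,fy=4,interpolation=cv2.INTER_CUBIC))
tgt([((.56,.385,.034),down(40))])
E
```

```text
8.95 [ 32.0408  30.8255 104.41    -0.014   45.158   -7.9148] [0.5609 0.3785 0.0644] 0.37489919540799566 [-0.5797 -1.0023  0.0052]
dx 0.01 dy 3.54 dz 0.58 rx 0.01 ry -0.03 rz 0.01
```

View pics/st_side.png

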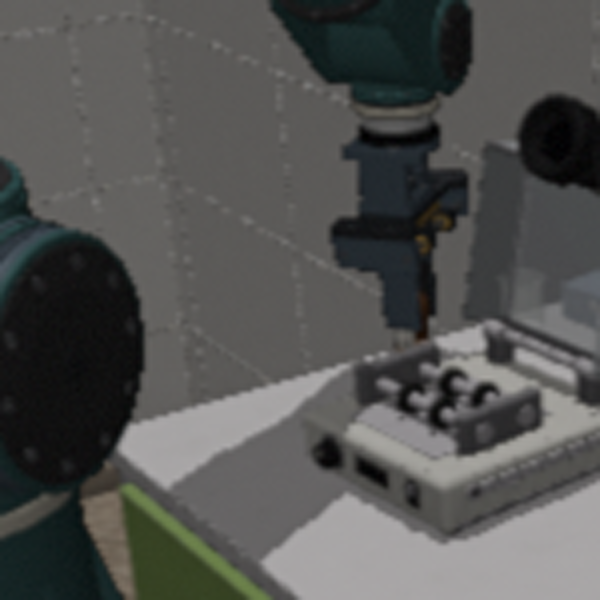

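View pics/st_top.png

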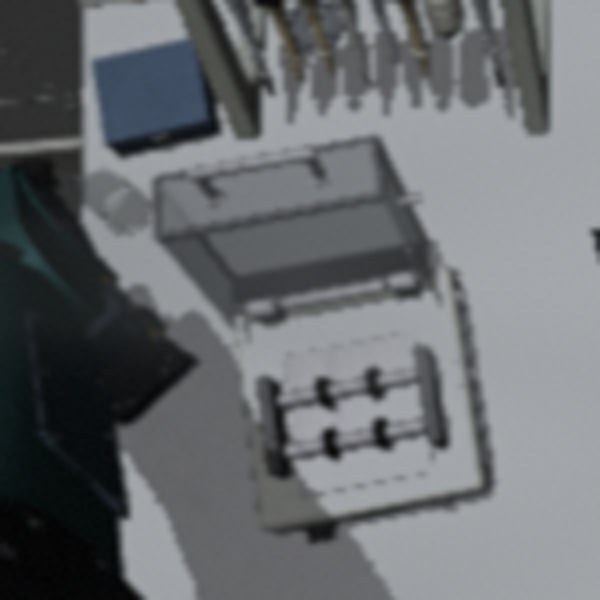

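Both pictures show the bottle held upright beside the roller with nothing touching. Lower it and release.

Call:
apply_moves:
  increments:
    - {"dx":0,"dy":1.2,"dz":0.3,"rx":0,"ry":0,"rz":0}
    - {"dx":0,"dy":2.2,"dz":0.5,"rx":0,"ry":0,"rz":0}
    - {"dx":0,"dy":2.8,"dz":0.5,"rx":0,"ry":0,"rz":0}
    - {"dx":0,"dy":3.05,"dz":0.5,"rx":0,"ry":0,"rz":0}
    - {"dx":0,"dy":3.05,"dz":0.5,"rx":0,"ry":0,"rz":0}
    - {"dx":0,"dy":3.05,"dz":0.5,"rx":0,"ry":0,"rz":0}

```text
t: 9.65
tool_pos: [0.5599, 0.3847, 0.038]
eef_rot: [[0.766, 0.0, -0.643], [0.643, 0.0, 0.766], [0.0, -1.0, -0.0]]
contact_force: [0.1, 0.0, -0.5]
finger_gap: 0.368
```

Call:
apply_moves:
  increments:
    - {"dx":0,"dy":0.2,"dz":0,"rx":0,"ry":0,"rz":0}
    - {"dx":0,"dy":0.43,"dz":0,"rx":0,"ry":0,"rz":0}
    - {"dx":0,"dy":0.43,"dz":0,"rx":0,"ry":0,"rz":0}

```text
t: 9.95
tool_pos: [0.5598, 0.3846, 0.0334]
eef_rot: [[0.766, 0.0, -0.643], [0.643, 0.0, 0.766], [0.0, -1.0, -0.0]]
contact_force: [-0.7, 0.2, -0.6]
finger_gap: 0.375
```

Same height as at the pick, so it is standing on the table. Open the fingers.

Call:
apply_moves:
  increments:
    - {"dx":0,"dy":0,"dz":0,"rx":0,"ry":0,"rz":0}
    - {"dx":0,"dy":0,"dz":0,"rx":0,"ry":0,"rz":0}
    - {"dx":0,"dy":0,"dz":0,"rx":0,"ry":0,"rz":0}
    - {"dx":0,"dy":0,"dz":0,"rx":0,"ry":0,"rz":0}
    - {"dx":0,"dy":0,"dz":0,"rx":0,"ry":0,"rz":0}
    - {"dx":0,"dy":-3,"dz":0,"rx":0,"ry":0,"rz":0}
    - {"dx":0,"dy":-8,"dz":0,"rx":0,"ry":0,"rz":0}
    - {"dx":0,"dy":-13,"dz":0,"rx":0,"ry":0,"rz":0}
    - {"dx":0,"dy":-18,"dz":0,"rx":0,"ry":0,"rz":0}
    - {"dx":0,"dy":-18,"dz":0,"rx":0,"ry":0,"rz":0}
  hand: 0.0

```text
t: 10.95
tool_pos: [0.5626, 0.3865, 0.2212]
eef_rot: [[0.766, 0.009, -0.643], [0.643, 0.006, 0.766], [0.01, -1.0, -0.001]]
contact_force: [1.1, 0.9, -0.1]
finger_gap: 1.0
```

```bash
python3 - <<'E'
from h import *
o=manip.observe();print(o["t"],o["qpos"],o["tool_pos"],o["finger_gap"],o["contact_force"])
for haz in (-10,0):
  for al in(25,30):
    R=pitch(haz,al);h=np.array([np.cos(np.radians(haz)),np.sin(np.radians(haz)),0])
    p=np.array([.56,.3847,.12])-.16*h
    print(haz,al);tgt([(p,R)])
    R2=R@np.diag([-1,1,-1]);tgt([(p,R2)])
E
```

```text
10.95 [ 32.5295  19.4878 101.6179   0.0017  58.3064  -7.4619] [0.5626 0.3865 0.2212] 0.9999991629055567 [ 1.0628  0.8542 -0.1479]
-10 25
dx -10.71 dy 9.99 dz 12.30 rx 27.49 ry 121.27 rz -76.83
dx -10.71 dy 9.99 dz 12.30 rx -61.95 ry -35.84 rz -22.17
-10 30
dx -10.71 dy 9.99 dz 12.30 rx 25.43 ry 124.03 rz -71.20
dx -10.71 dy 9.99 dz 12.30 rx -57.18 ry -36.49 rz -20.42
0 25
dx -12.68 dy 9.97 dz 10.33 rx 33.02 ry 113.18 rz -71.62
dx -12.68 dy 9.97 dz 10.33 rx -60.32 ry -44.66 rz -27.81
0 30
dx -12.68 dy 9.97 dz 10.33 rx 30.54 ry 115.67 rz -66.32
dx -12.68 dy 9.97 dz 10.33 rx -55.68 ry -45.49 rz -25.64
```

```bash
cat >> h.py <<'E'
def Rz(a): return Ro.from_euler("z",a,degrees=True).as_matrix()
def Ry(a): return Ro.from_euler("y",a,degrees=True).as_matrix()
def fkR(q,s4=1): # flange: z = tool axis
    F=Rz(q[0])@Ry(q[1]+q[2])@Rz(s4*q[3])@Ry(q[4])@Rz(q[5])
    return F
E
python3 - <<'E'
from h import *
o=manip.observe();q=o["qpos"];R=o["eef_rot"]
F=fkR(q);K=F.T@R;print(K)  # const
K=np.round(K)
from scipy.optimize import least_squares
# wrist centre estimate: assume planar 2-link, use several (q,r,z) data with q4=0
D=[((66.6745,21.7344,99.3908),(.2555,.6514,.2134)),((-6.1019,-7.8004,100.1981),(.5264,-.0328,.5284)),((-32.6153,25.7674,103.4848),(.5869,-.3479,.1312)),((-33.8034,34.3281,102.7319),(.5879,-.3656,.0339)),((-4.6252,-11.0508,102.6441),(.4977,-.0167,.5318)),((32.5295,19.4878,101.6179),(.5626,.3865,.2212))]
def f(v):
    a1,d1,L1,L2,e,T=v;r=[]
    for qq,p in D:
        t2=np.radians(qq[1]);t3=np.radians(qq[1]+qq[2])
        rr=a1+L1*np.sin(t2)+L2*np.sin(t3)+e*np.cos(t3);z=d1+L1*np.cos(t2)+L2*np.cos(t3)-e*np.sin(t3)-T
        r+=[rr-np.hypot(p[0],p[1]),z-p[2]]
    return np.array(r+[.01*(T-.3),.001*d1,.001*e])
s=least_squares(f,[.1,.4,.45,.45,0,.3]);print(s.x,np.abs(s.fun[:-3]).max())
E
```

```text
[[-1.  0.  0.]
 [ 0.  0.  1.]
 [ 0.  1. -0.]]
[0.0011 0.3457 0.5394 0.6016 0.03   0.2965] 0.0019725998292021707
```

```bash
cat >> h.py <<'E'
from scipy.optimize import least_squares
KK=np.array([[-1,0,0],[0,0,1],[0,1,0.]])
def fk(q,s4=1,M=(0.0011,0.3457,0.5394,0.6016,0.03,0.2965)):
    a1,d1,L1,L2,e,T=M;t2=np.radians(q[1]);t3=np.radians(q[1]+q[2])
    rr=a1+L1*np.sin(t2)+L2*np.sin(t3)+e*np.cos(t3);z=d1+L1*np.cos(t2)+L2*np.cos(t3)-e*np.sin(t3)
    R=fkR(q,s4)@KK;a=np.radians(q[0])
    return np.array([rr*np.cos(a),rr*np.sin(a),z])+T*R[:,1],R
LO=np.array([-158.91,-42.39,.06,-60.88,17.5,-176.32]);HI=np.array([158.91,125.64,152.35,240.88,164.5,176.32])
def ik(p,R,s4=1):
    best=None
    for q4 in(0,60,120,200,-40):
      for q6 in(-150,-75,0,75,150):
        q0=np.array([np.degrees(np.arctan2(p[1],p[0])),20,100,q4,60,q6.__float__()])
        f=lambda q:np.r_[(fk(q,s4)[0]-p)*10,Ro.from_matrix(fk(q,s4)[1].T@R).as_rotvec()]
        s=least_squares(f,q0,bounds=(LO,HI));
        if best is None or s.cost<best.cost-1e-9: best=s
    return best.x,best.cost
E
python3 - <<'E'
from h import *
flip=np.diag([-1.,1,-1])
for s4 in(1,-1):
  for haz in(-10,0,15):
    h=np.array([np.cos(np.radians(haz)),np.sin(np.radians(haz)),0])
    for nm,R in(("R1",pitch(haz,30)),("R2",pitch(haz,30)@flip)):
      for back in (0,.1):
        p=np.array([.56,.3847,.033])-back*h;x,c=ik(p,R,s4);print(s4,haz,nm,back,x,round(c,6))
# place, lean left, cap +y
v=np.load("roller.npy");yaw=v[2]
for al in (30,):
  b=np.array([-np.sin(yaw),np.cos(yaw),0]);a=np.radians(al);xr=np.array([np.cos(yaw),np.sin(yaw),0])
  for lean in(1,-1):
    y=-np.cos(a)*np.array([0,0,1])-np.sin(a)*b*lean
    for sx in(1,-1):
      X=xr*sx;R=np.c_[X,y,np.cross(X,y)]
      for s4 in(1,-1):
        x,c=ik(np.array([.4846,.19,.09]),R,s4);print("place lean",lean,"sx",sx,s4,x,round(c,6))
E
```

```text
1 -10 R1 0 [  52.0091   40.0666  123.777   240.88     52.8064 -101.2135] 0.011977
1 -10 R1 0.1 [ 61.0897  38.2448 130.3719 240.88    55.2919 -93.3659] 0.031265
1 -10 R2 0 [ 52.0091  40.0666 123.777  240.88    52.8064  78.7865] 0.011977
1 -10 R2 0.1 [ 61.0896  38.2447 130.3719 240.88    55.2918  86.634 ] 0.031265
1 0 R1 0 [  51.5981   39.0213  123.9978  240.88     50.5409 -106.8449] 3.6e-05
1 0 R1 0.1 [ 60.4713  37.3922 131.71   240.88    54.8456 -98.2277] 0.003551
1 0 R2 0 [ 51.5981  39.0213 123.9978 240.88    50.5409  73.1551] 3.6e-05
1 0 R2 0.1 [ 60.4713  37.3922 131.71   240.88    54.8456  81.7723] 0.003551
1 15 R1 0 [ 45.5699  37.6873 128.472  216.0826  48.405  -99.3629] 0.0
1 15 R1 0.1 [ 53.621   36.0275 136.8554 221.5708  54.5509 -95.4473] 0.0
1 15 R2 0 [ 45.5699  37.6873 128.472  216.0826  48.405   80.6371] 0.0
1 15 R2 0.1 [ 53.621   36.0275 136.8554 221.5708  54.5509  84.5527] 0.0
-1 -10 R1 0 [  54.4191   40.3414  119.6591  103.0029   53.2919 -112.631 ] 0.0
-1 -10 R1 0.1 [  64.9615   39.1148  123.4545   94.4175   57.0197 -110.1735] 0.0
-1 -10 R2 0 [ 54.4191  40.3414 119.6591 
[... 653 characters left out ...]
8554 138.4292  54.5509  84.5527] 0.0
place lean 1 sx 1 1 [ 35.7567  24.6366 116.8193 -30.7095  58.4148  50.4735] 0.0
place lean 1 sx 1 -1 [ 35.7567  24.6366 116.8193  30.7095  58.4148  50.4735] 0.0
place lean 1 sx -1 1 [  35.7567   24.6366  116.8193  -30.7095   58.4148 -129.5265] 0.0
place lean 1 sx -1 -1 [  35.7567   24.6366  116.8193   30.7095   58.4148 -129.5265] 0.0
place lean -1 sx 1 1 [  4.866   19.2603 125.4059  44.3956  45.601  -35.98  ] 0.0
place lean -1 sx 1 -1 [  4.866   19.2603 125.4059 -44.3956  45.601  -35.98  ] 0.0
place lean -1 sx -1 1 [  4.866   19.2603 125.4059  44.3956  45.601  144.02  ] 0.0
place lean -1 sx -1 -1 [  4.866   19.2603 125.4059 -44.3956  45.601  144.02  ] 0.0
```

```bash
python3 - <<'E'
from h import *
o=manip.observe();R=o["eef_rot"];u=np.array([np.cos(np.radians(-56)),np.sin(np.radians(-56)),0])
print(R.T@np.cross(R[:,1],u)*16)
E
```

```text
[-15.9126  -0.       1.6699]
```

Call:
apply_moves:
  increments:
    - {"dx":0,"dy":-3,"dz":0,"rx":-8,"ry":0,"rz":0.8}
    - {"dx":0,"dy":-3,"dz":0,"rx":-16,"ry":0,"rz":1.7}

```text
t: 11.15
tool_pos: [0.562, 0.3849, 0.2479]
eef_rot: [[0.77, 0.163, -0.617], [0.638, -0.23, 0.735], [-0.023, -0.959, -0.281]]
contact_force: [0.2, -0.3, -0.7]
finger_gap: 0.999
```

```bash
python3 - <<'E'
from h import *
o=manip.observe();print(o["t"],o["qpos"],o["tool_pos"],o["eef_rot"][:,1])
for s in(1,-1):
    p,R=fk(o["qpos"],s);print(s,p-o["tool_pos"],np.abs(R-o["eef_rot"]).max())
E
```

```text
11.15 [ 38.8192  18.9283 100.5671 -18.4572  62.8068   7.8143] [0.562  0.3849 0.2479] [ 0.1628 -0.2305 -0.9594]
1 [ 0.0199 -0.0239  0.0013] 4.440892098500626e-16
-1 [-0.0848  0.1062  0.0013] 0.5460105355852368
```

```bash
python3 - <<'E'
from h import *
from scipy.optimize import least_squares
o=manip.observe()
D=[((66.6745,21.7344,99.3908,0.0001,58.9281,-1.909),(.2555,.6514,.2134)),((-6.1019,-7.8004,100.1981,.0012,87.5992,-21.0881),(.5264,-.0328,.5284)),((-32.6153,25.7674,103.4848,.001,50.5499,-32.6185),(.5869,-.3479,.1312)),((-33.8034,34.3281,102.7319,0,42.897,-33.7942),(.5879,-.3656,.0339)),((32.5295,19.4878,101.6179,.0017,58.3064,-7.4619),(.5626,.3865,.2212)),(o["qpos"],o["tool_pos"])]
f=lambda v:np.concatenate([fk(q,1,v)[0]-p for q,p in D]+[[1e-4*(v[4]),1e-4*v[0]]])
s=least_squares(f,[0,.24,.54,.6,.03,.19]);print(s.x,np.abs(s.fun).max())
open("h.py","a").write(f"\nM0={tuple(s.x)}\nfk.__defaults__=(1,M0)\n")
E
python3 - <<'E'
from h import *
def ik2(p,R,q0):
    f=lambda q:np.r_[(fk(q)[0]-p)*10,Ro.from_matrix(fk(q)[1].T@R).as_rotvec()]
    s=least_squares(f,q0,bounds=(LO,HI));return s.x,s.cost
flip=np.diag([-1.,1,-1])
for al in(25,30,40,45):
  for haz in(-60,-45,-30,-15,0,15,33):
    h=np.array([np.cos(np.radians(haz)),np.sin(np.radians(haz)),0])
    r=[]
    for nm,R in(("R1",pitch(haz,al)),("R2",pitch(haz,al)@flip)):
        p=np.array([.56,.3847,.033])-.0*h;
        bb=min((ik2(p,R,np.array([40,25,110,q4,60,q6])) for q4 in(-45,-20) for q6 in(-120,-40,40,120)),key=lambda t:t[1])
        if bb[1]<1e-5:print(al,haz,nm,bb[0].round(1))
E
```

```text
[0.0003 0.2383 0.5303 0.5999 0.0221 0.1877] 0.023194721007723254
25 -60 R1 [  48.2   45.4   98.5  -60.9   79.9 -124.6]
25 -60 R2 [ 48.2  45.4  98.5 -60.9  79.9  55.4]
25 33 R1 [ 35.   34.5 123.  182.7  42.6 -91.1]
30 -60 R1 [  47.7   44.    99.2  -58.3   76.  -126.1]
30 -60 R2 [ 47.7  44.   99.2 -58.3  76.   53.9]
30 33 R1 [ 35.   33.1 122.6 182.9  35.7 -91.4]
40 -60 R1 [  46.2   41.2  100.3  -52.4   68.3 -130. ]
40 -60 R2 [ 46.2  41.2 100.3 -52.4  68.3  50. ]
40 15 R1 [  39.5   31.5  119.8  226.4   26.  -117. ]
40 33 R1 [ 34.9  30.9 121.  183.9  21.9 -92.4]
40 33 R2 [ 34.9  30.9 121.  183.9  21.9  87.6]
45 -60 R1 [  45.3   39.9  100.9  -49.1   64.5 -132.4]
45 -60 R2 [ 45.3  39.9 100.9 -49.1  64.5  47.6]
45 -45 R1 [  45.8   37.7  105.3  -58.5   56.  -136.6]
45 -45 R2 [ 45.8  37.7 105.3 -58.5  56.   43.4]
```

```bash
cat >> h.py <<'E'
def fk(q,s4=1,M=None):
    if M is None: M=M1
    a1,d1,L1,L2,e,T,l,wo=M;t2=np.radians(q[1]);t3=np.radians(q[1]+q[2])
    rr=a1+L1*np.sin(t2)+L2*np.sin(t3)+e*np.cos(t3);z=d1+L1*np.cos(t2)+L2*np.cos(t3)-e*np.sin(t3)
    a=np.radians(q[0]);R=fkR(q)@KK
    W=Rz(q[0])@Ry(q[1]+q[2])@Rz(q[3])@Ry(q[4])
    return np.array([rr*np.cos(a)-l*np.sin(a),rr*np.sin(a)+l*np.cos(a),z])+T*R[:,1]+wo*W[:,0],R
def ik2(p,R,q0,ret=0):
    f=lambda q:np.r_[(fk(q)[0]-p)*10,Ro.from_matrix(fk(q)[1].T@R).as_rotvec()]
    s=least_squares(f,np.clip(q0,LO+.1,HI-.1),bounds=(LO,HI));return s.x,s.cost
E
cat > fit.py <<'E'
from h import *
o=manip.observe()
D=[((66.6745,21.7344,99.3908,0.0001,58.9281,-1.909),(.2555,.6514,.2134)),((-6.1019,-7.8004,100.1981,.0012,87.5992,-21.0881),(.5264,-.0328,.5284)),((-32.6153,25.7674,103.4848,.001,50.5499,-32.6185),(.5869,-.3479,.1312)),((-33.8034,34.3281,102.7319,0,42.897,-33.7942),(.5879,-.3656,.0339)),((32.5295,19.4878,101.6179,.0017,58.3064,-7.4619),(.5626,.3865,.2212)),((38.8192,18.9283,100.5671,-18.4572,62.8068,7.8143),(.562,.3849,.2479)),(o["qpos"],o["tool_pos"])]
f=lambda v:np.concatenate([fk(q,1,v)[0]-p for q,p in D]+[1e-3*np.array([v[4],v[0],v[7]])])
s=least_squares(f,[0,.24,.54,.6,.03,.19,.02,0]);print(s.x,np.abs(s.fun).max())
open("h.py","a").write(f"\nM1={tuple(map(float,s.x))}\n")
E
python3 fit.py
python3 - <<'E'
from h import *
flip=np.diag([-1.,1,-1])
for al in(25,30,40,45):
  for haz in(-60,-45,-30,-15,0,15,33):
    h=np.array([np.cos(np.radians(haz)),np.sin(np.radians(haz)),0])
    for nm,R in(("R1",pitch(haz,al)),):
        p=np.array([.56,.3847,.033])-.0*h;
        bb=min((ik2(p,R,np.array([40,25,110,q4,60,q6])) for q4 in(-45,-20) for q6 in(-120,-40,40,120)),key=lambda t:t[1])
        if bb[1]<1e-5:print(al,haz,nm,bb[0].round(1))
E
```

```text
[-0.0005  0.3185  0.5507  0.6039  0.0413  0.2691  0.0233 -0.0006] 4.138040599532822e-05
25 -60 R1 [  51.9   50.9   94.2  -58.3   81.2 -122.5]
25 33 R1 [ 32.3  39.1 128.6 179.1  52.7 -89.8]
30 -60 R1 [  51.1   48.8   95.3  -56.    77.2 -124.2]
30 33 R1 [ 32.3  36.5 128.3 179.1  44.7 -89.7]
40 -60 R1 [  49.1   44.8   97.5  -50.7   69.2 -128.2]
40 15 R1 [  39.8   32.9  124.8  218.8   30.8 -108.1]
40 33 R1 [ 32.3  32.2 126.6 178.9  28.8 -89.5]
45 -60 R1 [  47.9   43.    98.5  -47.8   65.3 -130.8]
45 -45 R1 [  48.7   40.1  104.5  -57.7   56.6 -133.8]
45 33 R1 [ 32.3  30.7 125.2 178.7  21.  -89.2]
```

```bash
python3 - <<'E'
from h import *
o=manip.observe()
R=pitch(-60,30);a=R[:,1];h=np.array([.5,-.866,0])
g=np.array([.5598,.3846,.032])+.0048*h
pre=g-.13*a;via=pre+[0,0,.12]
print(g,pre)
q=o["qpos"]
for p in(via,pre,g):
    c=[ik2(p,R,np.array([50,40,95,-55,75,z])) for z in(-120,)];print(c)
tgt([(via,R),(pre,R),(g,R)])
E
```

```text
[0.5622 0.3804 0.032 ] [0.5059 0.4779 0.097 ]
[(array([  58.4928,   37.2447,   90.8343,  -49.5735,   90.9644, -133.782 ]), np.float64(3.774863478795465e-30))]
[(array([  58.4897,   46.2985,   90.2816,  -49.7784,   85.4556, -127.3016]), np.float64(1.0789848909472445e-26))]
[(array([  50.7415,   48.7694,   95.5254,  -56.2644,   76.8784, -124.0849]), np.float64(1.9949664653304263e-29))]
dx 1.68 dy -0.09 dz 11.17 rx 7.41 ry -159.23 rz 63.61
dx 1.95 dy 11.42 dz 14.54 rx 7.41 ry -159.23 rz 63.61
dx 0.22 dy 20.82 dz 5.73 rx 7.41 ry -159.23 rz 63.61
```

Call:
apply_moves:
  increments:
    - {"dx":1.7,"dy":0,"dz":11.2,"rx":7.4,"ry":-159.2,"rz":63.6}
    - {"dx":1.7,"dy":0,"dz":11.2,"rx":7.4,"ry":-159.2,"rz":63.6}
    - {"dx":1.7,"dy":0,"dz":11.2,"rx":7.4,"ry":-159.2,"rz":63.6}
    - {"dx":1.7,"dy":0,"dz":11.2,"rx":7.4,"ry":-159.2,"rz":63.6}
    - {"dx":1.7,"dy":0,"dz":11.2,"rx":7.4,"ry":-159.2,"rz":63.6}
    - {"dx":1.7,"dy":0,"dz":11.2,"rx":7.4,"ry":-159.2,"rz":63.6}
    - {"dx":1.7,"dy":0,"dz":11.2,"rx":7.4,"ry":-159.2,"rz":63.6}
    - {"dx":1.7,"dy":0,"dz":11.2,"rx":7.4,"ry":-159.2,"rz":63.6}
    - {"dx":1.7,"dy":0,"dz":11.2,"rx":7.4,"ry":-159.2,"rz":63.6}
    - {"dx":1.7,"dy":0,"dz":11.2,"rx":7.4,"ry":-159.2,"rz":63.6}
    - {"dx":1.7,"dy":0,"dz":11.2,"rx":7.4,"ry":-159.2,"rz":63.6}
    - {"dx":1.7,"dy":0,"dz":11.2,"rx":7.4,"ry":-159.2,"rz":63.6}
    - {"dx":1.7,"dy":0,"dz":11.2,"rx":7.4,"ry":-159.2,"rz":63.6}
    - {"dx":1.7,"dy":0,"dz":11.2,"rx":7.4,"ry":-159.2,"rz":63.6}
    - {"dx":1.7,"dy":0,"dz":11.2,"rx":7.4,"ry":-159.2,"rz":63.6}
    - {"dx":1.7,"dy":0,"dz":11.2,"rx":7.4,"ry":-159.2,"rz":63.6}
    - {"dx":1.7,"dy":0,"dz":11.2,"rx":7.4,"ry":-159.2,"rz":63.6}
    - {"dx":1.7,"dy":0,"dz":11.2,"rx":7.4,"ry":-159.2,"rz":63.6}
    - {"dx":1.7,"dy":0,"dz":11.2,"rx":7.4,"ry":-159.2,"rz":63.6}
    - {"dx":1.7,"dy":0,"dz":11.2,"rx":7.4,"ry":-159.2,"rz":63.6}

```text
t: 13.15
tool_pos: [0.5031, 0.4777, 0.2113]
eef_rot: [[-0.863, 0.432, 0.264], [-0.506, -0.748, -0.429], [0.012, -0.503, 0.864]]
contact_force: [-0.4, -0.4, -0.2]
finger_gap: 0.999
```

```bash
python3 - <<'E'
from h import *
o=manip.observe();print(o["t"],o["qpos"],o["tool_pos"],o["contact_force"])
R=pitch(-60,30);a=R[:,1];h=np.array([.5,-.866,0])
g=np.array([.5598,.3846,.032])+.0048*h
pre=g-.13*a
tgt([(pre,R),(g,R)])
for n in("side","top"):
    im=manip.get_image(n)[:,:,::-1];o=(90,60) if n=="side" else (50,110)
    cv2.imwrite(f"pics/pr_{n}.png",cv2.resize(im[o[1]:o[1]+150,o[0]:o[0]+150],None,fx=4,fy=4,interpolation=cv2.INTER_CUBIC))
E
```

```text
13.15 [  58.6033   37.4253   91.154   -49.3381   90.5485 -134.1326] [0.5031 0.4777 0.2113] [-0.3947 -0.3663 -0.2034]
dx -0.40 dy 5.85 dz -9.81 rx 0.22 ry 0.79 rz 0.01
dx -0.40 dy 18.85 dz -9.76 rx 0.22 ry 0.79 rz 0.01
```

View pics/pr_side.png

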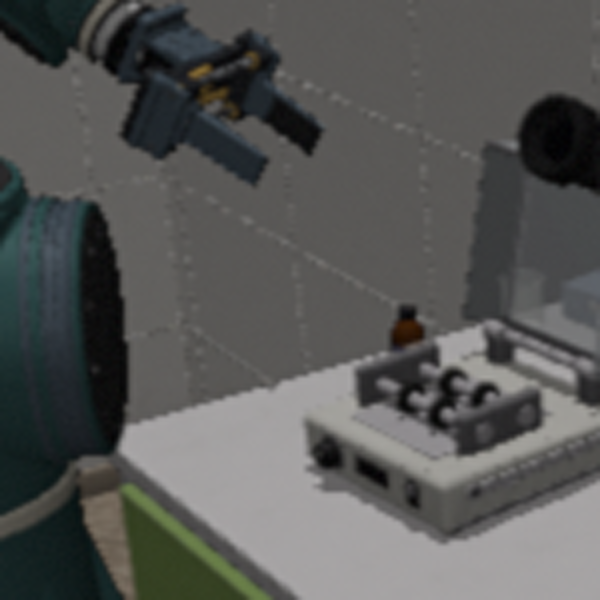

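View pics/pr_top.png

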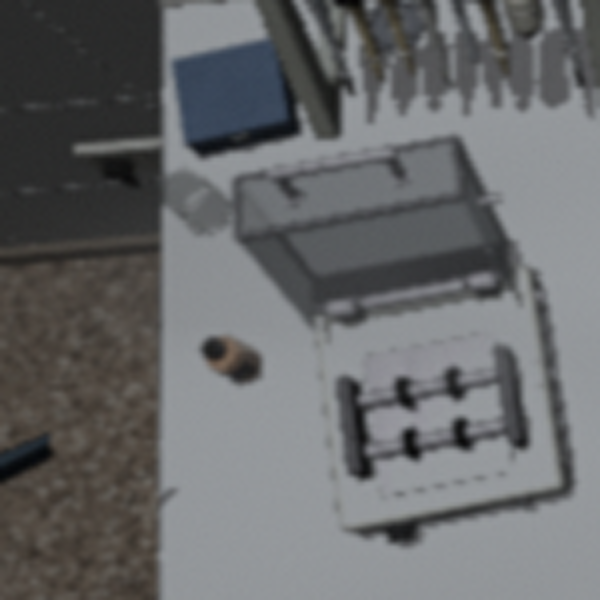

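```bash
python3 - <<'E'
from h import *
print(atz("top",crop2px((213,348),4,(50,110)),.077),atz("side",crop2px((407,312),4,(90,60)),.075))
print(proj("top",[.5598,.3846,.077]),crop2px((213,348),4,(50,110)),proj("side",[.5598,.3846,.075]),crop2px((407,312),4,(90,60)))
o=manip.observe();print(o["tool_pos"])
R=pitch(-60,30);a=R[:,1];h=np.array([.5,-.866,0])
g=np.array([.5598,.3846,.032])+.0048*h
tgt([(g-.13*a,R),(g,R)])
E
```

```text
[0.5591 0.3821 0.077 ] [0.555  0.3756 0.075 ]
[[102.1607 196.4906]] [102.875 196.625] [[191.2015 136.624 ]] [191.375 137.625]
[0.5024 0.4774 0.2114]
dx -0.45 dy 5.87 dz -9.81 rx 0.23 ry 0.62 rz 0.07
dx -0.46 dy 18.87 dz -9.76 rx 0.23 ry 0.62 rz 0.07
```

Call:
apply_moves:
  increments:
    - {"dx":-0.45,"dy":5.9,"dz":-9.8,"rx":0.2,"ry":0.6,"rz":0}
    - {"dx":-0.45,"dy":5.9,"dz":-9.8,"rx":0.2,"ry":0.6,"rz":0}
    - {"dx":-0.45,"dy":5.9,"dz":-9.8,"rx":0.2,"ry":0.6,"rz":0}
    - {"dx":-0.45,"dy":5.9,"dz":-9.8,"rx":0.2,"ry":0.6,"rz":0}
    - {"dx":-0.45,"dy":8.9,"dz":-9.8,"rx":0.2,"ry":0.6,"rz":0}
    - {"dx":-0.45,"dy":8.9,"dz":-9.8,"rx":0.2,"ry":0.6,"rz":0}
    - {"dx":-0.45,"dy":8.9,"dz":-9.8,"rx":0.2,"ry":0.6,"rz":0}

```text
t: 13.95
tool_pos: [0.5208, 0.4563, 0.0848]
eef_rot: [[-0.869, 0.431, 0.245], [-0.495, -0.75, -0.438], [-0.005, -0.502, 0.865]]
contact_force: [0.2, -0.2, 0.8]
finger_gap: 0.998
```

```bash
python3 - <<'E'
from h import *
o=manip.observe();print(o["t"],o["tool_pos"])
R=pitch(-60,30);a=R[:,1];h=np.array([.5,-.866,0])
g=np.array([.5598,.3846,.032])+.0048*h
tgt([(g-.05*a,R),(g,R)])
E
```

```text
13.95 [0.5208 0.4563 0.0848]
dx 0.20 dy 5.12 dz -0.24 rx 0.11 ry -0.38 rz 0.13
dx 0.19 dy 10.12 dz -0.23 rx 0.11 ry -0.38 rz 0.13
```

Call:
apply_moves:
  increments:
    - {"dx":0.2,"dy":2.5,"dz":-0.2,"rx":0.1,"ry":-0.4,"rz":0}
    - {"dx":0.2,"dy":5,"dz":-0.2,"rx":0.1,"ry":-0.4,"rz":0}
    - {"dx":0.2,"dy":7,"dz":-0.2,"rx":0.1,"ry":-0.4,"rz":0}
    - {"dx":0.2,"dy":8.5,"dz":-0.2,"rx":0.1,"ry":-0.4,"rz":0}
    - {"dx":0.2,"dy":8.5,"dz":-0.2,"rx":0.1,"ry":-0.4,"rz":0}

```text
t: 14.45
tool_pos: [0.5549, 0.3893, 0.037]
eef_rot: [[-0.867, 0.429, 0.253], [-0.498, -0.753, -0.43], [0.006, -0.499, 0.867]]
contact_force: [-0.5, 0.3, -0.3]
finger_gap: 1.0
```

```bash
python3 - <<'E'
from h import *
o=manip.observe();print(o["t"],o["tool_pos"],o["contact_force"])
R=pitch(-60,30);a=R[:,1];h=np.array([.5,-.866,0])
g=np.array([.5598,.3846,.032])+.0048*h
tgt([(g,R)])
for n in("side","top"):
    im=manip.get_image(n)[:,:,::-1];o=(120,90) if n=="side" else (60,150)
    cv2.imwrite(f"pics/gr_{n}.png",cv2.resize(im[o[1]:o[1]+100,o[0]:o[0]+100],None,fx=6,fy=6,interpolation=cv2.INTER_CUBIC))
E
```

```text
14.45 [0.5549 0.3893 0.037 ] [-0.5398  0.291  -0.2822]
dx -0.20 dy 1.23 dz 0.13 rx -0.09 ry 0.24 rz 0.30
```

View pics/gr_side.png

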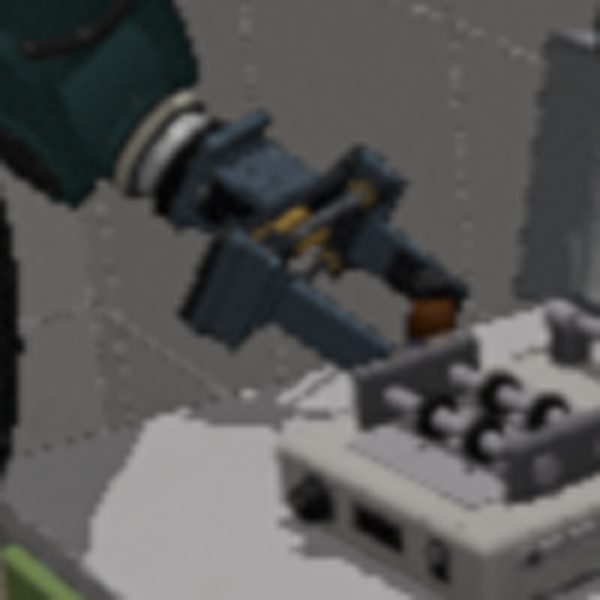

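View pics/gr_top.png

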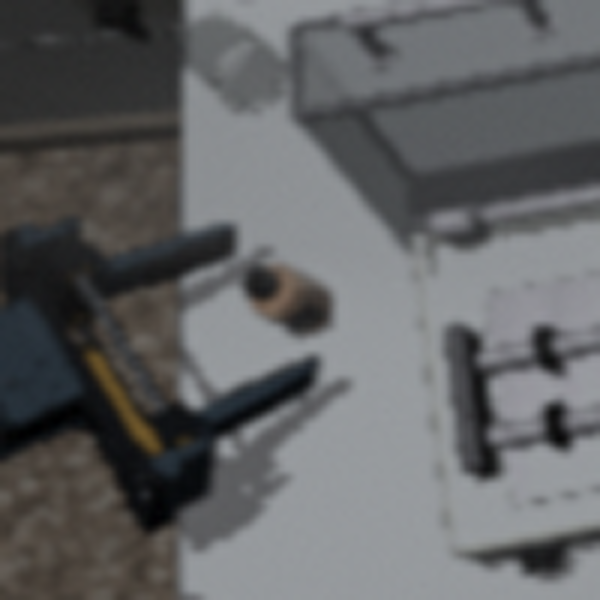

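The pictures show the bottle between the open fingers, whose tips have nearly reached its axis and have about 12 mm left to go.

Call:
apply_moves:
  increments:
    - {"dx":-0.2,"dy":0.8,"dz":0.1,"rx":-0.1,"ry":0.2,"rz":0.3}
    - {"dx":-0.2,"dy":1.2,"dz":0.1,"rx":-0.1,"ry":0.2,"rz":0.3}
    - {"dx":-0.2,"dy":1.2,"dz":0.1,"rx":-0.1,"ry":0.2,"rz":0.3}
    - {"dx":-0.2,"dy":1.2,"dz":0.1,"rx":-0.1,"ry":0.2,"rz":0.3}

```text
t: 14.95
tool_pos: [0.5617, 0.3834, 0.0332]
eef_rot: [[-0.865, 0.435, 0.25], [-0.502, -0.748, -0.434], [-0.002, -0.501, 0.865]]
contact_force: [-0.3, -0.3, 0.2]
finger_gap: 0.998
```

```bash
python3 - <<'E'
from h import *
o=manip.observe();print(o["t"],o["tool_pos"],o["contact_force"],o["eef_rot"])
R=pitch(-60,30);a=R[:,1];h=np.array([.5,-.866,0])
g=np.array([.5598,.3846,.032])+.0048*h
tgt([(g,R)])
E
```

```text
14.95 [0.5617 0.3834 0.0332] [-0.2508 -0.3483  0.2043] [[-0.8648  0.4353  0.2504]
 [-0.5022 -0.748  -0.434 ]
 [-0.0016 -0.501   0.8654]]
dx 0.10 dy 0.31 dz 0.04 rx 0.07 ry -0.01 rz -0.17
```

Call:
apply_moves:
  increments:
    - {"dx":0.1,"dy":0.2,"dz":0,"rx":0,"ry":0,"rz":0}
    - {"dx":0.1,"dy":0.25,"dz":0,"rx":0,"ry":0,"rz":0}
    - {"dx":0.1,"dy":0.25,"dz":0,"rx":0,"ry":0,"rz":0}

```text
t: 15.25
tool_pos: [0.5618, 0.3809, 0.0319]
eef_rot: [[-0.865, 0.435, 0.251], [-0.502, -0.748, -0.434], [-0.001, -0.501, 0.865]]
contact_force: [0.8, 0.1, 0.6]
finger_gap: 0.997
```

Call:
apply_moves:
  increments:
    - {"dx":0,"dy":0,"dz":0,"rx":0,"ry":0,"rz":0}
    - {"dx":0,"dy":0,"dz":0,"rx":0,"ry":0,"rz":0}
    - {"dx":0,"dy":0,"dz":0,"rx":0,"ry":0,"rz":0}
    - {"dx":0,"dy":0,"dz":0,"rx":0,"ry":0,"rz":0}
    - {"dx":0,"dy":0,"dz":0,"rx":0,"ry":0,"rz":0}
    - {"dx":0,"dy":0,"dz":0,"rx":0,"ry":0,"rz":0}
    - {"dx":0,"dy":0,"dz":0,"rx":0,"ry":0,"rz":0}
    - {"dx":0,"dy":0,"dz":0,"rx":0,"ry":0,"rz":0}
  hand: 1.0

```text
t: 16.05
tool_pos: [0.5619, 0.3809, 0.0319]
eef_rot: [[-0.865, 0.435, 0.25], [-0.502, -0.748, -0.434], [-0.002, -0.501, 0.865]]
contact_force: [0.3, -0.7, 0.5]
finger_gap: 0.369
```

```bash
python3 - <<'E'
from h import *
o=manip.observe();print(o["t"],o["tool_pos"],o["contact_force"],o["eef_rot"],o["finger_gap"])
for n in("side","top"):
    im=manip.get_image(n)[:,:,::-1];o=(120,90) if n=="side" else (60,150)
    cv2.imwrite(f"pics/gs_{n}.png",cv2.resize(im[o[1]:o[1]+100,o[0]:o[0]+100],None,fx=6,fy=6,interpolation=cv2.INTER_CUBIC))
E
```

```text
16.05 [0.5619 0.3809 0.0319] [ 0.3454 -0.6527  0.4558] [[-0.8648  0.4352  0.2504]
 [-0.5022 -0.7481 -0.4339]
 [-0.0015 -0.501   0.8655]] 0.3688559255145706
```

View pics/gs_top.png

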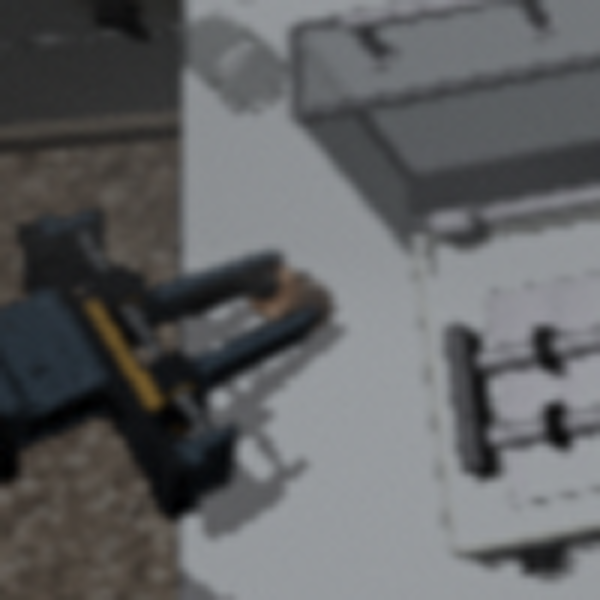

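```bash
cat >> h.py <<'E'
YAW=.105;RO=np.array([.5045,.1932,0])
XR=np.array([np.cos(YAW),np.sin(YAW),0]);YR=np.array([-np.sin(YAW),np.cos(YAW),0])
OFF=np.array([0,-.0053,.0006])
def Rplace(al=30.07):
    a=np.radians(al);y=-np.cos(a)*np.array([0,0,1])-np.sin(a)*YR
    return np.c_[XR,y,np.cross(XR,y)]
def placeT(dz,ysh=-.006,dx=0):
    R=Rplace();mid=RO+XR*(-.02+dx)+YR*ysh+np.array([0,0,.093+dz]);return mid-R@OFF,R
E
python3 - <<'E'
from h import *
o=manip.observe();R0=o["eef_rot"]
print(o["qpos"])
print("b check",Rplace()@(R0.T@np.array([0,0,1])),YR)
p1=np.array([.53,.40,.25]);Rv=Ro.from_matrix(R0)
tgt([placeT(.06),placeT(.0)])
for dz in(.12,.06,0):
    print(placeT(dz)[0],ik2(*placeT(dz),np.array([36,20,115,-30,58,50])))
# check interp path with IK tracking
p0=o["tool_pos"];pT,RT=placeT(.10)
rv=Ro.from_matrix(R0.T@RT).as_rotvec();print(np.degrees(rv))
for sgn,r in(("short",rv),("long",-rv/np.linalg.norm(rv)*(2*np.pi-np.linalg.norm(rv)))):
    q=o["qpos"].copy();print(sgn)
    for s in np.linspace(0,1,13):
        p=p0+(pT-p0)*s;p[2]=max(p[2],.25) if 0.05<s<.9 else p[2]
        q,c=ik2(p,R0@Ro.from_rotvec(r*s).as_matrix(),q);print(round(s,2),q.round(0),round(c,5))
E
```

```text
[  50.7799   48.7227   95.6369  -56.3558   76.7113 -123.9871]
b check [-0.1064  0.9943 -0.0001] [-0.1048  0.9945  0.    ]
dx 16.57 dy 5.71 dz 16.83 rx -24.46 ry -155.78 rz 41.52
dx 16.58 dy 8.71 dz 11.64 rx -24.46 ry -155.78 rz 41.52
[0.4856 0.182  0.2087] (array([ 31.4769,  13.087 , 116.034 , -29.265 ,  67.7326,  40.8071]), np.float64(2.6375155823240464e-19))
[0.4856 0.182  0.1487] (array([ 31.4739,  18.3184, 117.1502, -30.7492,  62.2328,  44.3069]), np.float64(2.3366937565070615e-20))
[0.4856 0.182  0.0887] (array([ 31.4707,  24.1126, 117.5513, -32.6631,  56.9589,  48.0788]), np.float64(1.1558361066709931e-26))
[ -24.4557 -155.784    41.5164]
short
0.0 [  51.   49.   96.  -56.   77. -124.] 0.0
0.08 [  50.   28.  101.  -55.   81. -150.] 0.0
0.17 [  49.   24.  105.  -55.   76. -163.] 0.0
0.25 [  48.   21.  108.  -55.   72. -176.] 7e-05
0.33 [  49.   18.  114.  -61.   68. -176.] 0.02142
0.42 [  48.   17.  116.  -61.   66. -176.] 0.08827
0.5 [  47.   15.  118.  -61.   64. -176.] 0.2103
0.58 [  47.   13.  120.  -61.   63. -176.] 0.38849
0.67 [  46.   12.  122.  -61.   62. -176.] 0.62357
0.75 [  46.   11.  124.  -61.   62. -176.] 0.91607
0.83 [  46.   11.  125.  -61.   63. -176.] 1.26626
0.92 [  45.   19.  125.  -61.   61. -176.] 1.50941
1.0 [  45.   17.  127.  -61.   63. -176.] 1.98035
long
0.0 [  51.   49.   96.  -56.   77. -124.] 0.0
0.08 [  50.   32.   97.  -53.   90. -122.] 0.0
0.17 [  49.   32.   96.  -51.   93. -106.] 0.0
0.25 [ 48.  32.  96. -48.  95. -91.] 0.0
0.33 [ 46.  32.  96. -45.  97. -76.] 0.0
0.42 [ 44.  31.  97. -41.  97. -62.] 0.0
0.5 [ 42.  29.  98. -38.  96. -47.] 0.0
0.58 [ 40.  27.  99. -35.  94. -33.] 0.0
0.67 [ 38.  24. 102. -32.  91. -18.] 0.0
0.75 [ 36.  21. 104. -30.  87.  -4.] 0.0
0.83 [ 34.  17. 108. -28.  82.  10.] 0.0
0.92 [ 33.  20. 113. -29.  70.  28.] 0.0
1.0 [ 31.  15. 116. -30.  66.  42.] 0.0
```

```bash
python3 - <<'E'
from h import *
o=manip.observe();R0=o["eef_rot"];p0=o["tool_pos"]
pT,RT=placeT(.10)
rv=Ro.from_matrix(R0.T@RT).as_rotvec();L=-rv/np.linalg.norm(rv)*(2*np.pi-np.linalg.norm(rv))
Rm=R0@Ro.from_rotvec(L*.5).as_matrix();print(Rm)
tgt([(np.array([.54,.40,.20]),R0),((np.array([.48,.32,.27])),Rm)])
tgt([(pT,RT)],(np.array([.48,.32,.27]),Rm))
E
```

```text
[[-0.1806 -0.001  -0.9835]
 [ 0.5554 -0.8254 -0.1012]
 [-0.8117 -0.5646  0.1496]]
dx 0.91 dy -10.80 dz 13.17 rx 0.00 ry 0.00 rz 0.00
dx 10.11 dy -10.94 dz 21.20 rx 14.77 ry 94.07 rz -25.07
dx -1.17 dy 15.98 dz -0.37 rx 14.77 ry 94.07 rz -25.07
```

Call:
apply_moves:
  increments:
    - {"dx":0.2,"dy":-2,"dz":2.5,"rx":0,"ry":0,"rz":0}
    - {"dx":0.9,"dy":-10.8,"dz":13.2,"rx":0,"ry":0,"rz":0}
    - {"dx":0.9,"dy":-10.8,"dz":13.2,"rx":0,"ry":0,"rz":0}
    - {"dx":10.1,"dy":-10.9,"dz":21.2,"rx":14.8,"ry":94.1,"rz":-25.1}
    - {"dx":10.1,"dy":-10.9,"dz":21.2,"rx":14.8,"ry":94.1,"rz":-25.1}
    - {"dx":10.1,"dy":-10.9,"dz":21.2,"rx":14.8,"ry":94.1,"rz":-25.1}
    - {"dx":10.1,"dy":-10.9,"dz":21.2,"rx":14.8,"ry":94.1,"rz":-25.1}
    - {"dx":10.1,"dy":-10.9,"dz":21.2,"rx":14.8,"ry":94.1,"rz":-25.1}
    - {"dx":10.1,"dy":-10.9,"dz":21.2,"rx":14.8,"ry":94.1,"rz":-25.1}
    - {"dx":10.1,"dy":-10.9,"dz":21.2,"rx":14.8,"ry":94.1,"rz":-25.1}
    - {"dx":10.1,"dy":-10.9,"dz":21.2,"rx":14.8,"ry":94.1,"rz":-25.1}
    - {"dx":10.1,"dy":-10.9,"dz":21.2,"rx":14.8,"ry":94.1,"rz":-25.1}
    - {"dx":10.1,"dy":-10.9,"dz":21.2,"rx":14.8,"ry":94.1,"rz":-25.1}
    - {"dx":10.1,"dy":-10.9,"dz":21.2,"rx":14.8,"ry":94.1,"rz":-25.1}
    - {"dx":10.1,"dy":-10.9,"dz":21.2,"rx":14.8,"ry":94.1,"rz":-25.1}

```text
t: 17.65
tool_pos: [0.4805, 0.3197, 0.2699]
eef_rot: [[-0.174, -0.003, -0.985], [0.558, -0.825, -0.096], [-0.812, -0.566, 0.145]]
contact_force: [-0.3, 0.2, -0.4]
finger_gap: 0.366
```

```bash
python3 - <<'E'
from h import *
o=manip.observe();print(o["t"],o["tool_pos"],o["qpos"],o["finger_gap"])
tgt([placeT(.10),placeT(.05)])
E
```

```text
17.65 [0.4805 0.3197 0.2699] [ 46.5176  27.6838  97.7492 -34.9386  99.2737 -44.612 ] 0.36617761424268136
dx -1.18 dy 15.95 dz -0.36 rx 14.68 ry 93.68 rz -25.00
dx 2.88 dy 18.78 dz -1.09 rx 14.68 ry 93.68 rz -25.00
```

Call:
apply_moves:
  increments:
    - {"dx":-1.2,"dy":16,"dz":-0.4,"rx":14.7,"ry":93.7,"rz":-25}
    - {"dx":-1.2,"dy":16,"dz":-0.4,"rx":14.7,"ry":93.7,"rz":-25}
    - {"dx":-1.2,"dy":16,"dz":-0.4,"rx":14.7,"ry":93.7,"rz":-25}
    - {"dx":-1.2,"dy":16,"dz":-0.4,"rx":14.7,"ry":93.7,"rz":-25}
    - {"dx":-1.2,"dy":16,"dz":-0.4,"rx":14.7,"ry":93.7,"rz":-25}
    - {"dx":-1.2,"dy":16,"dz":-0.4,"rx":14.7,"ry":93.7,"rz":-25}
    - {"dx":-1.2,"dy":16,"dz":-0.4,"rx":14.7,"ry":93.7,"rz":-25}
    - {"dx":-1.2,"dy":16,"dz":-0.4,"rx":14.7,"ry":93.7,"rz":-25}
    - {"dx":-1.2,"dy":16,"dz":-0.4,"rx":14.7,"ry":93.7,"rz":-25}
    - {"dx":-1.2,"dy":16,"dz":-0.4,"rx":14.7,"ry":93.7,"rz":-25}
    - {"dx":-1.2,"dy":16,"dz":-0.4,"rx":14.7,"ry":93.7,"rz":-25}
    - {"dx":-1.2,"dy":16,"dz":-0.4,"rx":14.7,"ry":93.7,"rz":-25}
    - {"dx":-1.2,"dy":16,"dz":-0.4,"rx":14.7,"ry":93.7,"rz":-25}

```text
t: 18.95
tool_pos: [0.4857, 0.1812, 0.1889]
eef_rot: [[0.994, 0.051, -0.095], [0.108, -0.499, 0.86], [-0.003, -0.865, -0.502]]
contact_force: [-0.9, -0.7, -1.0]
finger_gap: 0.364
```

```bash
python3 - <<'E'
from h import *
o=manip.observe();print(o["t"],o["tool_pos"],o["qpos"],o["finger_gap"])
tgt([placeT(.02),placeT(.0)])
for n in("side","top"):
    im=manip.get_image(n)[:,:,::-1];o=(140,80) if n=="side" else (95,130)
    cv2.imwrite(f"pics/pl_{n}.png",cv2.resize(im[o[1]:o[1]+120,o[0]:o[0]+120],None,fx=5,fy=5,interpolation=cv2.INTER_CUBIC))
E
```

```text
18.95 [0.4857 0.1812 0.1889] [ 31.3914  14.7659 116.4862 -29.7205  65.9262  41.6117] 0.36398345601435145
dx 0.02 dy 6.89 dz 4.09 rx 0.04 ry 0.27 rz -0.08
dx 0.03 dy 8.62 dz 5.10 rx 0.04 ry 0.27 rz -0.08
```

View pics/pl_side.png

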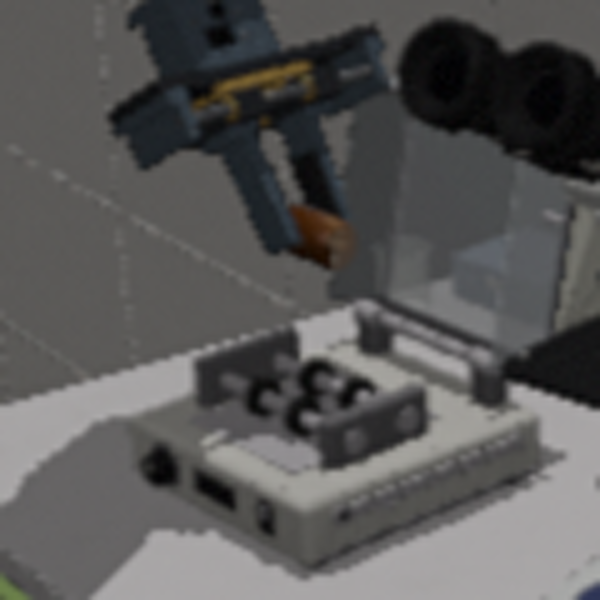

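View pics/pl_top.png

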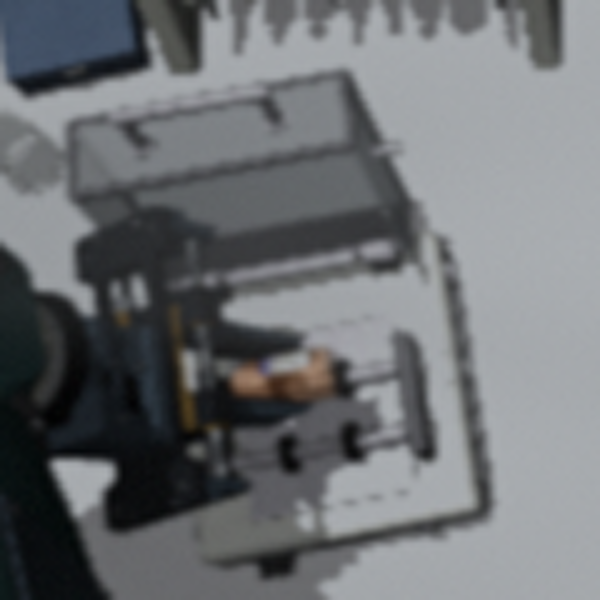

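Both pictures show the bottle held level over the tyres with its cap to the left and the hood clear. Lower to 20 mm above rest.

Call:
apply_moves:
  increments:
    - {"dx":0,"dy":3.5,"dz":2.1,"rx":0,"ry":0.3,"rz":0}
    - {"dx":0,"dy":6,"dz":3.6,"rx":0,"ry":0.3,"rz":0}
    - {"dx":0,"dy":6.9,"dz":4.1,"rx":0,"ry":0.3,"rz":0}
    - {"dx":0,"dy":6.9,"dz":4.1,"rx":0,"ry":0.3,"rz":0}
    - {"dx":0,"dy":6.9,"dz":4.1,"rx":0,"ry":0.3,"rz":0}

```text
t: 19.55
tool_pos: [0.4862, 0.1825, 0.1093]
eef_rot: [[0.994, 0.051, -0.091], [0.105, -0.499, 0.86], [-0.001, -0.865, -0.502]]
contact_force: [0.0, 0.7, -0.7]
finger_gap: 0.366
```

```bash
python3 - <<'E'
from h import *
o=manip.observe();print(o["t"],o["tool_pos"],o["eef_rot"][:,0],o["contact_force"])
tgt([placeT(.006),placeT(.0)])
for n in("side","top"):
    im=manip.get_image(n)[:,:,::-1];o=(170,130) if n=="side" else (125,180)
    cv2.imwrite(f"pics/pm_{n}.png",cv2.resize(im[o[1]:o[1]+60,o[0]:o[0]+60],None,fx=10,fy=10,interpolation=cv2.INTER_CUBIC))
E
```

```text
19.55 [0.4862 0.1825 0.1093] [ 0.9945  0.1049 -0.0013] [ 0.0129  0.7304 -0.6576]
dx -0.07 dy 1.28 dz 0.69 rx 0.05 ry 0.04 rz -0.06
dx -0.07 dy 1.80 dz 0.99 rx 0.05 ry 0.04 rz -0.06
```

View pics/pm_side.png

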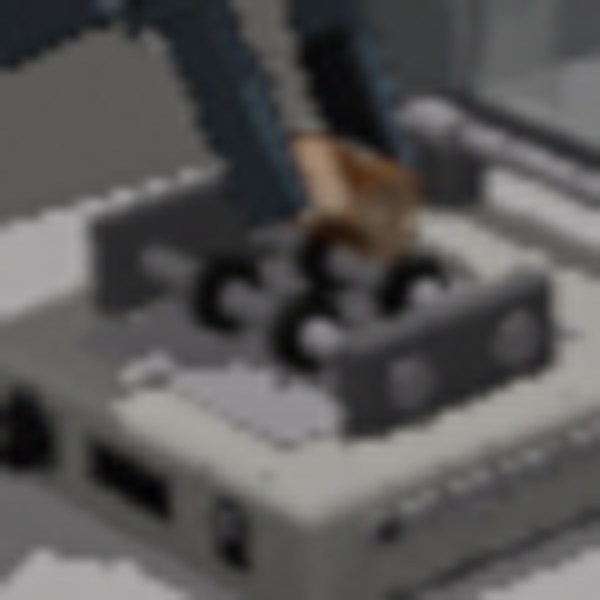

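View pics/pm_top.png

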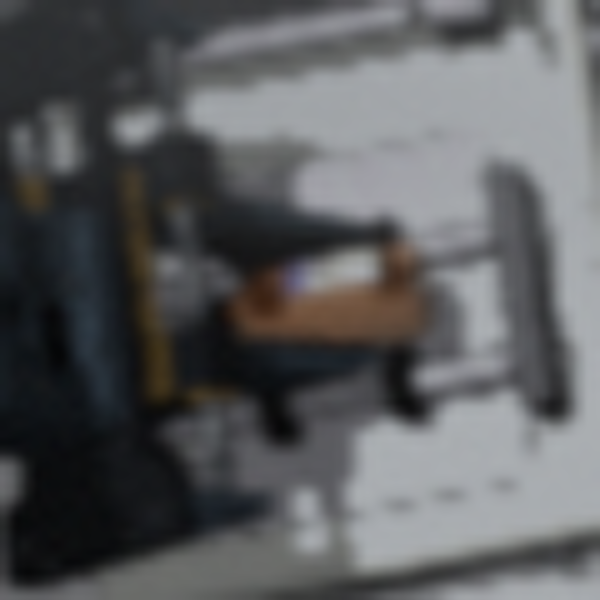

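```bash
python3 - <<'E'
from h import *
o=manip.observe();R=o["eef_rot"];mid=o["tool_pos"]+R@OFF;b=R@np.array([-.0015,-.501,.8655]);print(mid,b)
for n,oo in(("top",(125,180)),("side",(170,130))):
    for k in(-.035,0,.035,.043):print(n,k,(proj(n,mid+b*k)[0]-oo+.5)*10-.5)
    for y in(.022,-.022):
        for x in(-.043,.003):print(n,"tyre",x,y,(proj(n,RO+XR*x+YR*y+[0,0,.076])[0]-oo+.5)*10-.5)
E
```

```text
[0.4861 0.1858 0.114 ] [-0.1061  0.9944 -0.0003]
top -0.035 [423.9513 285.6483]
top 0 [321.2671 305.7641]
top 0.035 [218.332  325.9291]
top 0.043 [194.7687 330.5451]
top tyre -0.043 0.022 [281.4323 406.8954]
top tyre 0.003 0.022 [263.7269 278.7131]
top tyre -0.043 -0.022 [407.3666 382.2581]
top tyre 0.003 -0.022 [388.6865 254.4615]
side -0.035 [396.0978 216.5467]
side 0 [330.016  186.9529]
side 0.035 [265.6883 158.1447]
side 0.043 [251.2239 151.667 ]
side tyre -0.043 0.022 [230.973  286.3703]
side tyre 0.003 0.022 [336.7956 247.7331]
side tyre -0.043 -0.022 [311.4848 325.0105]
side tyre 0.003 -0.022 [417.6872 285.0612]
```

The predicted foot and tyre pixels match the pictures to within about 1 px. Continue down gently.

Call:
apply_moves:
  increments:
    - {"dx":-0.07,"dy":0.6,"dz":0.35,"rx":0,"ry":0,"rz":0}
    - {"dx":-0.07,"dy":1,"dz":0.55,"rx":0,"ry":0,"rz":0}
    - {"dx":-0.07,"dy":1.3,"dz":0.7,"rx":0,"ry":0,"rz":0}
    - {"dx":-0.07,"dy":1.3,"dz":0.7,"rx":0,"ry":0,"rz":0}

```text
t: 20.05
tool_pos: [0.4847, 0.1815, 0.0932]
eef_rot: [[0.995, 0.05, -0.091], [0.104, -0.5, 0.86], [-0.002, -0.865, -0.502]]
contact_force: [0.5, -0.1, -0.1]
finger_gap: 0.362
```

```bash
python3 - <<'E'
from h import *
o=manip.observe();print(o["t"],o["tool_pos"],(o["tool_pos"]+o["eef_rot"]@OFF)[2],o["contact_force"])
tgt([placeT(.0),placeT(-.002)])
E
```

```text
20.05 [0.4847 0.1815 0.0932] 0.09743895540720658 [ 0.4702 -0.0756 -0.0515]
dx 0.10 dy 0.36 dz 0.26 rx 0.07 ry 0.05 rz -0.13
dx 0.10 dy 0.54 dz 0.36 rx 0.07 ry 0.05 rz -0.13
```

Call:
apply_moves:
  increments:
    - {"dx":0.05,"dy":0.2,"dz":0.12,"rx":0,"ry":0,"rz":0}
    - {"dx":0.05,"dy":0.3,"dz":0.18,"rx":0,"ry":0,"rz":0}
    - {"dx":0.05,"dy":0.36,"dz":0.22,"rx":0,"ry":0,"rz":0}
    - {"dx":0.05,"dy":0.36,"dz":0.22,"rx":0,"ry":0,"rz":0}

```text
t: 20.45
tool_pos: [0.4856, 0.1819, 0.0895]
eef_rot: [[0.995, 0.051, -0.091], [0.104, -0.499, 0.86], [-0.001, -0.865, -0.502]]
contact_force: [1.4, -0.1, -0.1]
finger_gap: 0.366
```

Call:
apply_moves:
  increments:
    - {"dx":0,"dy":0.1,"dz":0.06,"rx":0,"ry":0,"rz":0}
    - {"dx":0,"dy":0.1,"dz":0.06,"rx":0,"ry":0,"rz":0}

```text
t: 20.65
tool_pos: [0.4861, 0.182, 0.0887]
eef_rot: [[0.994, 0.052, -0.091], [0.105, -0.499, 0.86], [-0.0, -0.865, -0.502]]
contact_force: [2.2, -0.4, 5.0]
finger_gap: 0.366
```

Call:
apply_moves:
  increments:
    - {"dx":0,"dy":0.1,"dz":0.06,"rx":0,"ry":0,"rz":0}
    - {"dx":0,"dy":0.1,"dz":0.06,"rx":0,"ry":0,"rz":0}

```text
t: 20.85
tool_pos: [0.4864, 0.1821, 0.0883]
eef_rot: [[0.995, 0.053, -0.09], [0.105, -0.5, 0.86], [-0.0, -0.865, -0.502]]
contact_force: [-0.3, -0.6, 14.3]
finger_gap: 0.364
```

Contact with the tyres: 14 N upward at the expected height. I'll ease off slightly and let go.

Call:
apply_moves:
  increments:
    - {"dx":0,"dy":-0.09,"dz":-0.05,"rx":0,"ry":0,"rz":0}
    - {"dx":0,"dy":-0.09,"dz":-0.05,"rx":0,"ry":0,"rz":0}

```text
t: 21.05
tool_pos: [0.4862, 0.1822, 0.0886]
eef_rot: [[0.994, 0.052, -0.091], [0.105, -0.499, 0.86], [-0.0, -0.865, -0.502]]
contact_force: [4.1, -0.3, 5.7]
finger_gap: 0.367
```

Call:
apply_moves:
  increments:
    - {"dx":0,"dy":0,"dz":0,"rx":0,"ry":0,"rz":0}
    - {"dx":0,"dy":0,"dz":0,"rx":0,"ry":0,"rz":0}
    - {"dx":0,"dy":0,"dz":0,"rx":0,"ry":0,"rz":0}
    - {"dx":0,"dy":0,"dz":0,"rx":0,"ry":0,"rz":0}
    - {"dx":0,"dy":0,"dz":0,"rx":0,"ry":0,"rz":0}
  hand: 0.2

```text
t: 21.55
tool_pos: [0.4853, 0.1819, 0.088]
eef_rot: [[0.995, 0.051, -0.091], [0.104, -0.499, 0.86], [-0.002, -0.865, -0.502]]
contact_force: [-0.3, 0.2, -0.7]
finger_gap: 0.772
```

```bash
python3 - <<'E'
from h import *
o=manip.observe();print(o["t"],o["tool_pos"],o["contact_force"],o["finger_gap"])
for n in("side","top"):
    im=manip.get_image(n)[:,:,::-1];o=(170,130) if n=="side" else (125,180)
    cv2.imwrite(f"pics/rl_{n}.png",cv2.resize(im[o[1]:o[1]+60,o[0]:o[0]+60],None,fx=10,fy=10,interpolation=cv2.INTER_CUBIC))
E
```

```text
21.55 [0.4853 0.1819 0.088 ] [-0.2886  0.2357 -0.6572] 0.7721613963244843
```

View pics/rl_side.png

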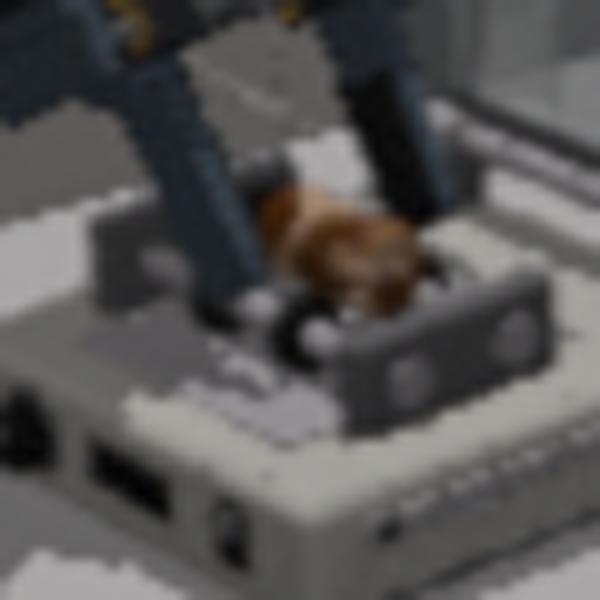

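View pics/rl_top.png

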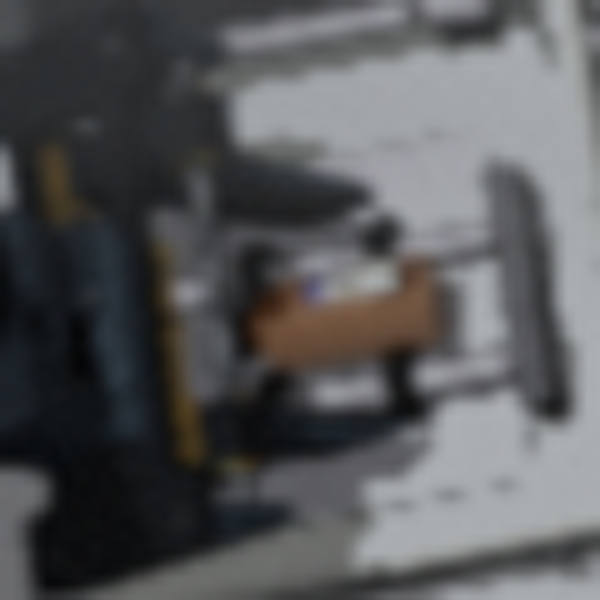

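The bottle lies on the tyres, the fingers are open and the force is about zero. Retreat along the tool axis.

Call:
apply_moves:
  increments:
    - {"dx":0,"dy":-1,"dz":0,"rx":0,"ry":0,"rz":0}
    - {"dx":0,"dy":-3,"dz":0,"rx":0,"ry":0,"rz":0}
    - {"dx":0,"dy":-6,"dz":0,"rx":0,"ry":0,"rz":0}
    - {"dx":0,"dy":-10,"dz":0,"rx":0,"ry":0,"rz":0}
    - {"dx":0,"dy":-15,"dz":0,"rx":0,"ry":0,"rz":0}
    - {"dx":0,"dy":-20,"dz":0,"rx":0,"ry":0,"rz":0}
    - {"dx":0,"dy":-25,"dz":0,"rx":0,"ry":0,"rz":0}
  hand: 0.0

```text
t: 22.35
tool_pos: [0.472, 0.3078, 0.307]
eef_rot: [[0.995, 0.051, -0.091], [0.105, -0.498, 0.861], [-0.002, -0.865, -0.501]]
contact_force: [0.4, -0.1, 0.1]
finger_gap: 1.0
```

```bash
python3 - <<'E'
from h import *
o=manip.observe();print(o["t"],o["tool_pos"],o["qpos"],o["contact_force"],o["finger_gap"])
for n in("side","top"):
    im=manip.get_image(n)[:,:,::-1];cv2.imwrite(f"pics/af_{n}_full.png",im);o=(150,75) if n=="side" else (95,130)
    cv2.imwrite(f"pics/af_{n}.png",cv2.resize(im[o[1]:o[1]+120,o[0]:o[0]+120],None,fx=5,fy=5,interpolation=cv2.INTER_CUBIC))
E
```

```text
22.35 [0.472  0.3078 0.307 ] [ 41.8542  12.5739 104.9842 -24.1633  81.9979  43.4155] [ 0.4067 -0.0993  0.1021] 1.0004715537649194
```

View pics/af_side.png

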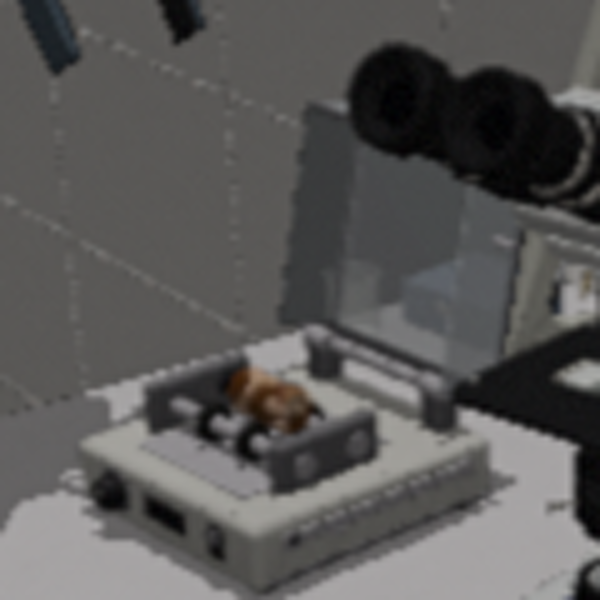

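View pics/af_top.png

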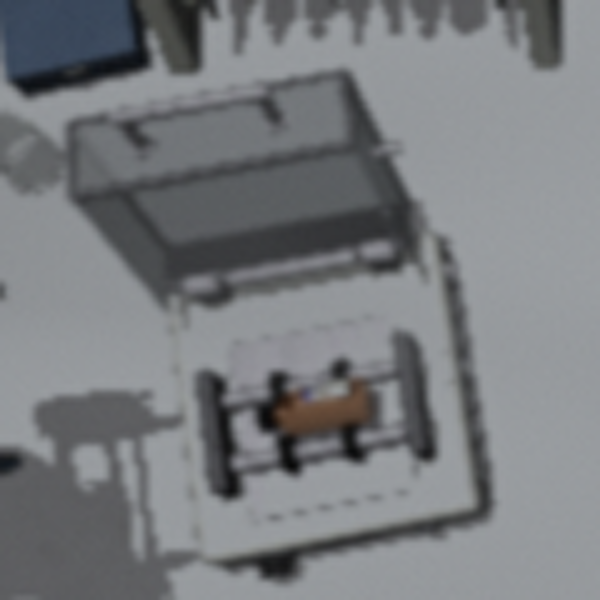

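```bash
python3 - <<'E'
from h import *
im=cv2.imread("pics/af_top_full.png");o=(100,135)
c=im[o[1]:o[1]+50,o[0]:o[0]+80];c=cv2.resize(c,None,fx=10,fy=10,interpolation=cv2.INTER_CUBIC)
c=cv2.normalize(c,None,0,255,cv2.NORM_MINMAX)
cv2.imwrite("pics/bar.png",c)
def hp(th,x,y,z):
    cc,ss=np.cos(th),np.sin(th);return RO+XR*(.085+cc*x+ss*z)+YR*y+np.array([0,0,.085-ss*x+cc*z])
for th in(1.8,):
    for nm,P in dict(barR=(-.201,-.048,.008),barL=(-.201,.048,.008),postRb=(-.167,-.042,.008),postLb=(-.167,.042,.008),postRt=(-.201,-.042,.008),postLt=(-.201,.042,.008)).items():
        print(nm,hp(th,*P),(proj("top",hp(th,*P))[0]-o+.5)*10-.5)
E
```

```text
barR [0.6472 0.16   0.2789] [494.2066 130.1406]
barL [0.6372 0.2554 0.2789] [178.0888 189.2359]
postRb [0.6389 0.1651 0.2458] [508.9767 193.5475]
postLb [0.6301 0.2487 0.2458] [240.1235 244.0179]
postRt [0.6466 0.1659 0.2789] [474.5184 133.8212]
postLt [0.6378 0.2495 0.2789] [197.9155 185.5295]
```

View pics/bar.png

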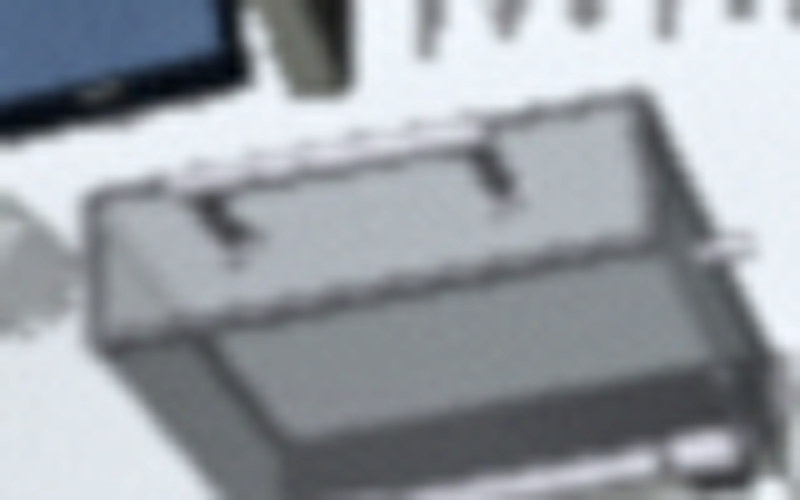

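```bash
python3 - <<'E'
from h import *
o=(100,135)
def hp(th,x,y,z):
    cc,ss=np.cos(th),np.sin(th);return RO+XR*(.085+cc*x+ss*z)+YR*y+np.array([0,0,.085-ss*x+cc*z])
for z in(-.06,-.04,-.02,0,.02,.04,.06):
    print(z,[((proj("top",hp(1.8,-.167,y,z))[0]-o+.5)*10-.5).round() for y in(.1,-.1)],hp(1.8,-.167,0,z))
# bottle check
print([((proj("top",RO+XR*-.02+YR*(-.006+k)+[0,0,.093])[0]-(95,130)+.5)*5-.5).round() for k in(-.035,.035)])
print([((proj("side",RO+XR*-.02+YR*(-.006+k)+[0,0,.093])[0]-(150,75)+.5)*5-.5).round() for k in(-.035,.035)])
def Rhood(d):
    d=np.radians(d);y=-np.cos(d)*np.array([0,0,1])+np.sin(d)*XR;return np.c_[XR,y,np.cross(XR,y)]
def Th(th,d,tip=.010):
    R=Rhood(d);return hp(th,-.201,0,.008)+R[:,1]*tip,R
q=np.array([25,15,110,0,50,20.])
for th,d in((1.8,0),(1.8,8),(1.6,12),(1.356,0),(1.356,20),(1.356,25)):
    p,R=Th(th,d);print(th,d,p,ik2(p,R,q))
tgt([Th(1.8,0,-.1),Th(1.8,0)])
E
```

```text
-0.06 [array([ 56., 470.]), array([713., 345.])] [0.5687 0.2    0.2613]
-0.04 [array([ 55., 412.]), array([707., 289.])] [0.588  0.202  0.2567]
-0.02 [array([ 54., 356.]), array([702., 234.])] [0.6074 0.204  0.2522]
0 [array([ 54., 301.]), array([696., 180.])] [0.6268 0.2061 0.2476]
0.02 [array([ 53., 246.]), array([690., 127.])] [0.6461 0.2081 0.2431]
0.04 [array([ 52., 193.]), array([685.,  75.])] [0.6655 0.2102 0.2385]
0.06 [array([ 52., 140.]), array([679.,  23.])] [0.6849 0.2122 0.234 ]
[array([370., 399.]), array([269., 419.])]
[array([299., 412.]), array([234., 383.])]
1.8 0 [0.6422 0.2077 0.2689] (array([ 15.9442,  16.2527, 100.5441,  -0.    ,  63.2032,   9.9281]), np.float64(6.58437901234573e-21))
1.8 8 [0.6436 0.2079 0.269 ] (array([ 16.205 ,  14.7113, 102.5881,  -0.8269,  58.7662,  10.5934]), np.float64(6.96417833234136e-23))
1.6 12 [0.6049 0.2038 0.2759] (array([ 17.0063,   9.9364, 107.7793,  -1.3709,  56.401 ,  11.6902]), np.float64(6.235046261832082e-26))
1.356 0 [0.5542 0.1984 0.2731] (array([ 17.4312,   7.8791, 110.3207,  -0.    ,  61.8002,  11.4152]), np.float64(4.187097730876904e-19))
1.356 20 [0.5576 0.1988 0.2737] (array([ 18.3291,   3.9803, 115.0562,  -2.7227,  51.2207,  13.8376]), np.float64(1.51013515942704e-19))
1.356 25 [0.5584 0.1989 0.274 ] (array([ 18.5727,   3.0718, 116.2491,  -3.6007,  48.5252,  14.6546]), np.float64(7.1071537400131e-30))
dx 15.66 dy 0.14 dz -13.78 rx 29.79 ry 0.00 rz 0.34
dx 15.60 dy 9.69 dz -8.31 rx 29.79 ry 0.00 rz 0.34
```

The top picture shows the bar at crop (170,180) to (490,130), within 1 px of the model at 1.80, and the bottle on all four tyres about 4 mm right of centre. Go above the bar.

Call:
apply_moves:
  increments:
    - {"dx":5,"dy":-5,"dz":-8,"rx":8,"ry":0,"rz":0}
    - {"dx":15.7,"dy":0.1,"dz":-13.8,"rx":29.8,"ry":0,"rz":0.3}
    - {"dx":15.7,"dy":0.1,"dz":-13.8,"rx":29.8,"ry":0,"rz":0.3}
    - {"dx":15.7,"dy":0.1,"dz":-13.8,"rx":29.8,"ry":0,"rz":0.3}
    - {"dx":15.7,"dy":0.1,"dz":-13.8,"rx":29.8,"ry":0,"rz":0.3}
    - {"dx":15.7,"dy":0.1,"dz":-13.8,"rx":29.8,"ry":0,"rz":0.3}
    - {"dx":15.7,"dy":0.1,"dz":-13.8,"rx":29.8,"ry":0,"rz":0.3}
    - {"dx":15.7,"dy":0.1,"dz":-13.8,"rx":29.8,"ry":0,"rz":0.3}

```text
t: 23.25
tool_pos: [0.6402, 0.205, 0.372]
eef_rot: [[0.994, -0.007, -0.105], [0.105, -0.007, 0.994], [-0.008, -1.0, -0.006]]
contact_force: [0.5, 1.0, 0.2]
finger_gap: 1.001
```

```bash
cat >> h.py <<'E'
def hp(th,x,y,z):
    cc,ss=np.cos(th),np.sin(th);return RO+XR*(.085+cc*x+ss*z)+YR*y+np.array([0,0,.085-ss*x+cc*z])
def Rhood(d):
    d=np.radians(d);y=-np.cos(d)*np.array([0,0,1])+np.sin(d)*XR;return np.c_[XR,y,np.cross(XR,y)]
def Th(th,d,tip=.010):
    R=Rhood(d);return hp(th,-.201,0,.008)+R[:,1]*tip,R
E
python3 - <<'E'
from h import *
o=manip.observe();print(o["t"],o["tool_pos"],o["eef_rot"])
tgt([Th(1.8,0,-.03),Th(1.8,0)])
for n in("side","top"):
    im=manip.get_image(n)[:,:,::-1];o=(150,30) if n=="side" else (95,110)
    cv2.imwrite(f"pics/hg_{n}.png",cv2.resize(im[o[1]:o[1]+150,o[0]:o[0]+150],None,fx=4,fy=4,interpolation=cv2.INTER_CUBIC))
E
```

```text
23.25 [0.6402 0.205  0.372 ] [[ 0.9945 -0.0071 -0.1046]
 [ 0.1045 -0.0067  0.9945]
 [-0.0078 -1.     -0.006 ]]
dx 0.27 dy 6.30 dz 0.29 rx 0.34 ry -0.01 rz -0.44
dx 0.31 dy 10.30 dz 0.31 rx 0.34 ry -0.01 rz -0.44
```

View pics/hg_side.png

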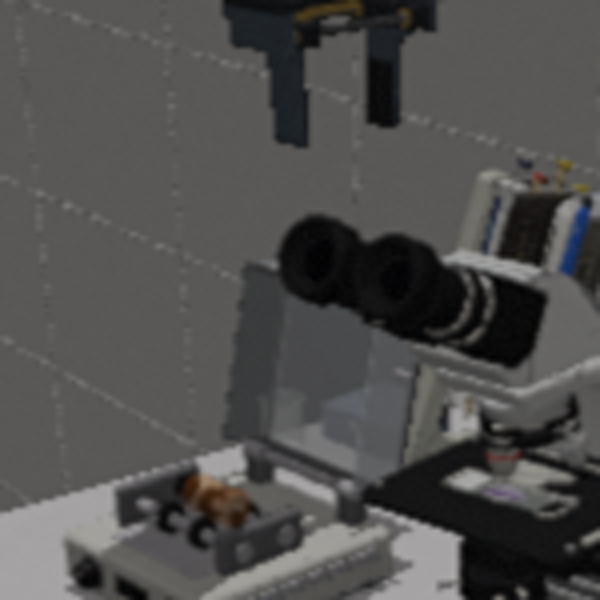

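View pics/hg_top.png

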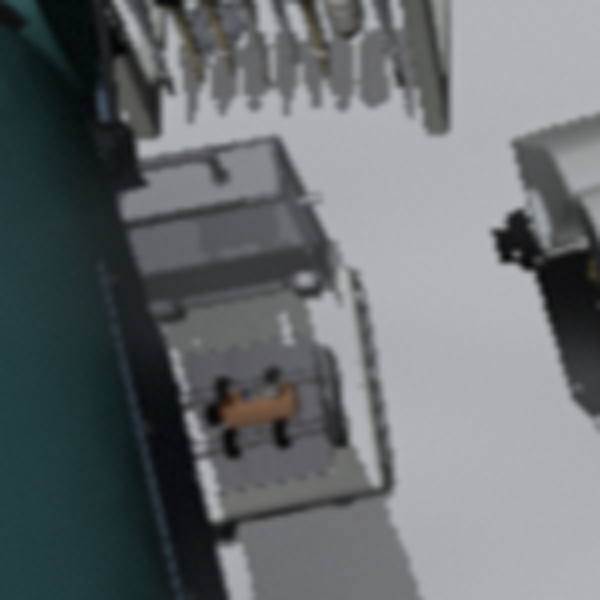

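Call:
apply_moves:
  increments:
    - {"dx":0.3,"dy":3,"dz":0.3,"rx":0.3,"ry":0,"rz":-0.4}
    - {"dx":0.3,"dy":6,"dz":0.3,"rx":0.3,"ry":0,"rz":-0.4}
    - {"dx":0.3,"dy":8,"dz":0.3,"rx":0.3,"ry":0,"rz":-0.4}
    - {"dx":0.3,"dy":9.5,"dz":0.3,"rx":0.3,"ry":0,"rz":-0.4}
    - {"dx":0.3,"dy":10.2,"dz":0.3,"rx":0.3,"ry":0,"rz":-0.4}
    - {"dx":0.3,"dy":10.2,"dz":0.3,"rx":0.3,"ry":0,"rz":-0.4}

```text
t: 23.95
tool_pos: [0.6431, 0.2068, 0.27]
eef_rot: [[0.995, -0.0, -0.104], [0.104, -0.001, 0.995], [-0.0, -1.0, -0.001]]
contact_force: [0.4, 1.2, -0.1]
finger_gap: 0.998
```

```bash
python3 - <<'E'
from h import *
o=manip.observe();print(o["t"],o["tool_pos"],o["contact_force"])
tgt([Th(1.8,0)])
for n in("top",):
    im=manip.get_image(n)[:,:,::-1];o=(95,110)
    cv2.imwrite(f"pics/hh_{n}.png",cv2.resize(im[o[1]:o[1]+75,o[0]:o[0]+75],None,fx=8,fy=8,interpolation=cv2.INTER_CUBIC))
E
```

```text
23.95 [0.6431 0.2068 0.27  ] [ 0.3802  1.1804 -0.0768]
dx -0.08 dy 0.11 dz 0.10 rx 0.03 ry -0.07 rz -0.03
```

View pics/hh_top.png

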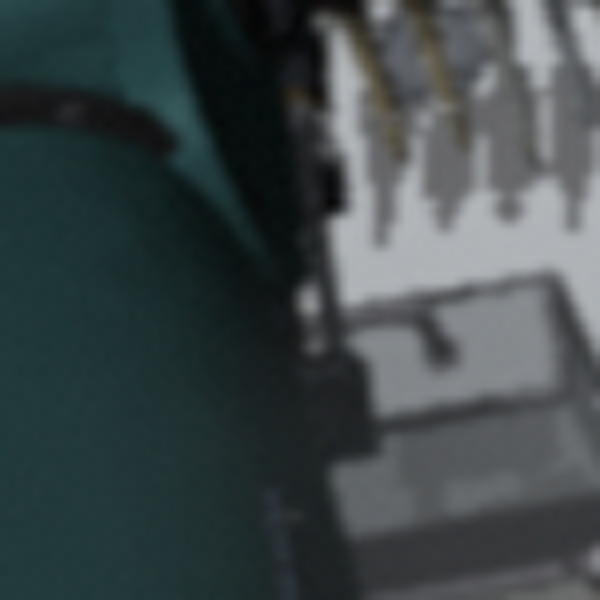

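The bar at (345–430,320) lies between the front finger (350,400) and the rear one (320,200), and there is no contact. Close on it.

Call:
apply_moves:
  increments:
    - {"dx":0,"dy":0,"dz":0,"rx":0,"ry":0,"rz":0}
    - {"dx":0,"dy":0,"dz":0,"rx":0,"ry":0,"rz":0}
    - {"dx":0,"dy":0,"dz":0,"rx":0,"ry":0,"rz":0}
    - {"dx":0,"dy":0,"dz":0,"rx":0,"ry":0,"rz":0}
    - {"dx":0,"dy":0,"dz":0,"rx":0,"ry":0,"rz":0}
    - {"dx":0,"dy":0,"dz":0,"rx":0,"ry":0,"rz":0}
    - {"dx":0,"dy":0,"dz":0,"rx":0,"ry":0,"rz":0}
    - {"dx":0,"dy":0,"dz":0,"rx":0,"ry":0,"rz":0}
    - {"dx":0,"dy":0,"dz":0,"rx":0,"ry":0,"rz":0}
    - {"dx":0,"dy":0,"dz":0,"rx":0,"ry":0,"rz":0}
  hand: 1.0

```text
t: 25.0
tool_pos: [0.6435, 0.2065, 0.2705]
eef_rot: [[0.995, 0.0, -0.103], [0.103, -0.0, 0.995], [0.0, -1.0, -0.0]]
contact_force: [-0.4, 0.4, -0.1]
finger_gap: 0.15
```

Call:
apply_moves:
  increments:
    - {"dx":0,"dy":0,"dz":0,"rx":0,"ry":0,"rz":0}
    - {"dx":0,"dy":0,"dz":0,"rx":0,"ry":0,"rz":0}
    - {"dx":0,"dy":0,"dz":0,"rx":0,"ry":0,"rz":0}

```text
t: 25.3
tool_pos: [0.6432, 0.2065, 0.2704]
eef_rot: [[0.995, -0.0, -0.103], [0.103, -0.0, 0.995], [-0.0, -1.0, -0.0]]
contact_force: [-4.3, 0.2, 1.3]
finger_gap: 0.101
```

```bash
cat >> h.py <<'E'
def Rhood(d):
    d=np.radians(d);z=np.array([0,0,1.]);y=-np.cos(d)*z+np.sin(d)*XR;x=np.cos(d)*XR+np.sin(d)*z;return np.c_[x,y,np.cross(x,y)]
E
python3 - <<'E'
from h import *
o=manip.observe();p0,R0=o["tool_pos"],o["eef_rot"];b=Th(1.8,0)[0]
print(o["t"],p0,o["contact_force"],np.abs(R0-Rhood(0)).max())
for i in range(1,20):
    s=i/19;m=s*s*(3-2*s);th=1.8-.444*m;d=20*m
    p,R=Th(th,d);D=R0.T@(p-b)*100;r=Ro.from_matrix(Rhood(0).T@R).as_rotvec(degrees=True)
    print("%.3f  dx %.2f dy %.2f dz %.2f  rx %.1f ry %.1f rz %.1f"%(th,*D,*r))
print(ik2(p0+p-b,R,np.array([18,4,115,-2,51,14.])))
E
```

```text
25.3 [0.6432 0.2065 0.2704] [-4.3127  0.2103  1.2612] 0.001782041912508664
1.796  dx -0.07 dy -0.02 dz -0.00  rx 0.0 ry 0.0 rz -0.2
1.786  dx -0.26 dy -0.07 dz -0.00  rx -0.0 ry -0.0 rz -0.6
1.770  dx -0.56 dy -0.15 dz -0.00  rx 0.0 ry -0.0 rz -1.3
1.749  dx -0.95 dy -0.25 dz -0.00  rx -0.0 ry 0.0 rz -2.3
1.724  dx -1.43 dy -0.35 dz -0.00  rx 0.0 ry -0.0 rz -3.4
1.695  dx -1.98 dy -0.46 dz -0.00  rx 0.0 ry 0.0 rz -4.7
1.664  dx -2.58 dy -0.55 dz -0.00  rx -0.0 ry 0.0 rz -6.1
1.630  dx -3.22 dy -0.63 dz -0.01  rx -0.0 ry -0.0 rz -7.7
1.596  dx -3.89 dy -0.69 dz -0.01  rx 0.0 ry -0.0 rz -9.2
1.560  dx -4.57 dy -0.73 dz -0.01  rx 0.0 ry -0.0 rz -10.8
1.526  dx -5.24 dy -0.74 dz -0.01  rx -0.0 ry 0.0 rz -12.3
1.492  dx -5.88 dy -0.74 dz -0.01  rx -0.0 ry 0.0 rz -13.9
1.461  dx -6.49 dy -0.71 dz -0.01  rx 0.0 ry 0.0 rz -15.3
1.432  dx -7.05 dy -0.66 dz -0.01  rx -0.0 ry 0.0 rz -16.6
1.407  dx -7.54 dy -0.61 dz -0.01  rx -0.0 ry -0.0 rz -17.7
1.386  dx -7.94 dy -0.56 dz -0.01  rx -0.0 ry -0.0 rz -18.7
1.370  dx -8.24 dy -0.52 dz -0.01  rx -0.0 ry -0.0 rz -19.4
1.360  dx -8.44 dy -0.49 dz -0.02  rx -0.0 ry -0.0 rz -19.8
1.356  dx -8.51 dy -0.47 dz -0.02  rx -0.0 ry -0.0 rz -20.0
(array([ 19.2581,   0.3163, 120.0926,  -6.9586,  40.2911,  17.7879]), np.float64(2.0265516024816694e-28))
```

Call:
apply_moves:
  increments:
    - {"dx":-0.07,"dy":-0.02,"dz":0,"rx":0,"ry":0,"rz":-0.2}
    - {"dx":-0.26,"dy":-0.07,"dz":0,"rx":0,"ry":0,"rz":-0.6}
    - {"dx":-0.56,"dy":-0.15,"dz":0,"rx":0,"ry":0,"rz":-1.3}
    - {"dx":-0.95,"dy":-0.25,"dz":0,"rx":0,"ry":0,"rz":-2.3}
    - {"dx":-1.43,"dy":-0.35,"dz":0,"rx":0,"ry":0,"rz":-3.4}
    - {"dx":-1.98,"dy":-0.46,"dz":0,"rx":0,"ry":0,"rz":-4.7}
    - {"dx":-2.4,"dy":-0.53,"dz":0,"rx":0,"ry":0,"rz":-5.7}
    - {"dx":-2.58,"dy":-0.55,"dz":0,"rx":0,"ry":0,"rz":-6.1}
    - {"dx":-2.58,"dy":-0.55,"dz":0,"rx":0,"ry":0,"rz":-6.1}

```text
t: 26.2
tool_pos: [0.6173, 0.2038, 0.276]
eef_rot: [[0.989, 0.106, -0.103], [0.103, 0.011, 0.995], [0.107, -0.994, -0.0]]
contact_force: [-0.1, 0.5, -4.1]
finger_gap: 0.1
```

```bash
python3 - <<'E'
from h import *
o=manip.observe();p0,R0=o["tool_pos"],o["eef_rot"]
print(o["t"],p0,o["contact_force"],o["ft_torque"],o["finger_gap"])
im=manip.get_image("top")[:,:,::-1];oo=(95,110)
cv2.imwrite("pics/sw_top.png",cv2.resize(im[oo[1]:oo[1]+75,oo[0]:oo[0]+75],None,fx=8,fy=8,interpolation=cv2.INTER_CUBIC))
im=manip.get_image("side")[:,:,::-1];oo=(150,50)
cv2.imwrite("pics/sw_side.png",cv2.resize(im[oo[1]:oo[1]+120,oo[0]:oo[0]+120],None,fx=5,fy=5,interpolation=cv2.INTER_CUBIC))
E
```

```text
26.2 [0.6173 0.2038 0.276 ] [-0.1055  0.4576 -4.1102] [-0.1518 -0.0397  0.0249] 0.10013492473608032
```

View pics/sw_top.png

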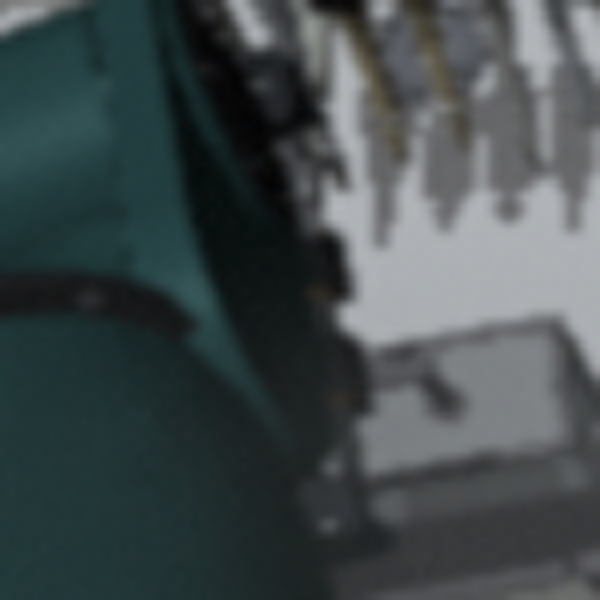

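View pics/sw_side.png

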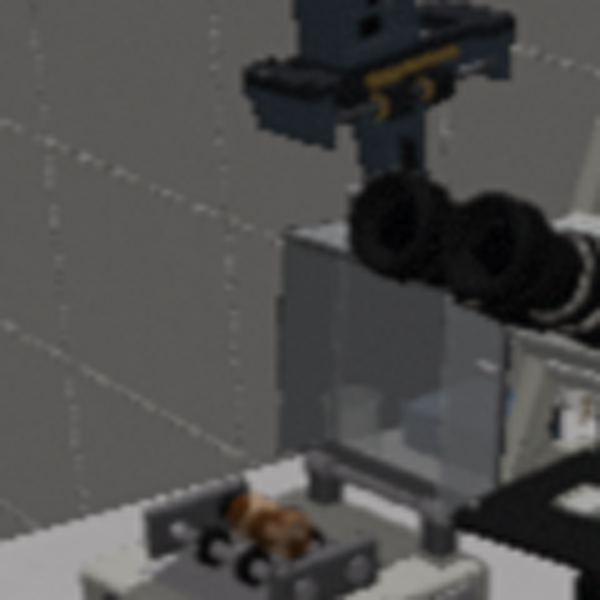

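The hood has followed: its upper edge moved forward in both pictures, the bar is still gripped, and the bottle is undisturbed. Continue to the balance point.

```bash
python3 - <<'E'
from h import *
o=manip.observe();p0,R0=o["tool_pos"],o["eef_rot"]
s=p0-np.array([.6432,.2065,.2704])+Th(1.8,0)[0]
# theta estimate from along-XR pos
from scipy.optimize import brentq
th0=brentq(lambda t:(Th(t,6.1)[0]-s)@XR,1.4,1.9);b=Th(th0,6.1)[0];print(th0,(s-b)*1000)
for i in range(1,16):
    u=i/15;m=u*u*(3-2*u);th=th0-(th0-1.356)*m;d=6.1+13.9*m
    p,R=Th(th,d);D=R0.T@(p-b)*100;r=Ro.from_matrix(Rhood(6.1).T@R).as_rotvec(degrees=True)
    print("%.3f dx %.2f dy %.2f dz %.2f rz %.1f"%(th,*D,r[2]))
print(p0+p-b)
E
```

```text
1.6651707590834899 [-0.0023  0.0217  0.0423]
1.661 dx -0.07 dy -0.02 dz -0.00 rz -0.2
1.650 dx -0.28 dy -0.07 dz -0.00 rz -0.7
1.633 dx -0.61 dy -0.14 dz -0.00 rz -1.4
1.611 dx -1.02 dy -0.23 dz -0.00 rz -2.4
1.585 dx -1.52 dy -0.32 dz -0.00 rz -3.6
1.556 dx -2.06 dy -0.41 dz -0.00 rz -4.9
1.526 dx -2.65 dy -0.48 dz -0.00 rz -6.3
1.495 dx -3.24 dy -0.54 dz -0.01 rz -7.6
1.465 dx -3.83 dy -0.58 dz -0.01 rz -9.0
1.436 dx -4.38 dy -0.60 dz -0.01 rz -10.3
1.410 dx -4.88 dy -0.60 dz -0.01 rz -11.5
1.388 dx -5.31 dy -0.59 dz -0.01 rz -12.5
1.371 dx -5.64 dy -0.58 dz -0.01 rz -13.2
1.360 dx -5.86 dy -0.57 dz -0.01 rz -13.7
1.356 dx -5.93 dy -0.56 dz -0.01 rz -13.9
[0.5586 0.1976 0.2752]
```

Call:
apply_moves:
  increments:
    - {"dx":-0.07,"dy":-0.02,"dz":0,"rx":0,"ry":0,"rz":-0.2}
    - {"dx":-0.28,"dy":-0.07,"dz":0,"rx":0,"ry":0,"rz":-0.7}
    - {"dx":-0.61,"dy":-0.14,"dz":0,"rx":0,"ry":0,"rz":-1.4}
    - {"dx":-1.02,"dy":-0.23,"dz":0,"rx":0,"ry":0,"rz":-2.4}
    - {"dx":-1.52,"dy":-0.32,"dz":0,"rx":0,"ry":0,"rz":-3.6}
    - {"dx":-2.06,"dy":-0.41,"dz":0,"rx":0,"ry":0,"rz":-4.9}
    - {"dx":-2.65,"dy":-0.48,"dz":0,"rx":0,"ry":0,"rz":-6.3}
    - {"dx":-3.24,"dy":-0.54,"dz":0,"rx":0,"ry":0,"rz":-7.6}
    - {"dx":-3.83,"dy":-0.58,"dz":0,"rx":0,"ry":0,"rz":-9}
    - {"dx":-4.38,"dy":-0.6,"dz":0,"rx":0,"ry":0,"rz":-10.3}
    - {"dx":-4.88,"dy":-0.6,"dz":0,"rx":0,"ry":0,"rz":-11.5}
    - {"dx":-5.31,"dy":-0.59,"dz":0,"rx":0,"ry":0,"rz":-12.5}
    - {"dx":-5.64,"dy":-0.58,"dz":0,"rx":0,"ry":0,"rz":-13.2}
    - {"dx":-5.86,"dy":-0.57,"dz":0,"rx":0,"ry":0,"rz":-13.7}
    - {"dx":-5.93,"dy":-0.56,"dz":0,"rx":0,"ry":0,"rz":-13.9}
    - {"dx":-5.93,"dy":-0.56,"dz":0,"rx":0,"ry":0,"rz":-13.9}
    - {"dx":-5.93,"dy":-0.56,"dz":0,"rx":0,"ry":0,"rz":-13.9}

```text
t: 28.0
tool_pos: [0.5589, 0.1978, 0.2755]
eef_rot: [[0.934, 0.341, -0.103], [0.097, 0.035, 0.995], [0.343, -0.939, -0.0]]
contact_force: [2.9, -3.2, 1.0]
finger_gap: 0.095
```

```bash
python3 - <<'E'
from h import *
from scipy.optimize import brentq
o=manip.observe();p0,R0=o["tool_pos"],o["eef_rot"]
print(o["t"],p0,o["contact_force"],o["ft_torque"],o["finger_gap"],o["joint_velocities"])
bar=p0-R0[:,1]*.01+ (Th(1.8,0)[0]-np.array([.6432,.2065,.2704]))
th=brentq(lambda t:(hp(t,-.201,0,.008)-bar)@XR,1.2,1.9);print("theta",th,(hp(th,-.201,0,.008)-bar)*1000)
for n,oo in(("top",(95,130)),("side",(150,50))):
    im=manip.get_image(n)[:,:,::-1];cv2.imwrite(f"pics/e_{n}_full.png",im)
    cv2.imwrite(f"pics/e_{n}.png",cv2.resize(im[oo[1]:oo[1]+120,oo[0]:oo[0]+120],None,fx=5,fy=5,interpolation=cv2.INTER_CUBIC))
    for P in((-.167,-.1,-.02),(-.167,-.1,.035),(-.167,.1,-.02),(-.201,-.048,.008),(-.201,-.042,.008),(-.167,-.042,.008)):
        print(n,P,((proj(n,hp(th,*P))[0]-oo+.5)*5-.5).round())
E
```

```text
28.0 [0.5589 0.1978 0.2755] [ 2.944  -3.2094  1.0488] [-0.6355 -0.1719 -0.2238] 0.09519684282927819 [ 0.0576 -0.0118  0.0059  0.0442 -0.1213  0.0369]
theta 1.3575681803816848 [ 0.0167 -0.1587 -0.2362]
top (-0.167, -0.1, -0.02) [396. 258.]
top (-0.167, -0.1, 0.035) [379. 170.]
top (-0.167, 0.1, -0.02) [ 70. 320.]
top (-0.201, -0.048, 0.008) [289. 226.]
top (-0.201, -0.042, 0.008) [279. 228.]
top (-0.167, -0.042, 0.008) [293. 231.]
side (-0.167, -0.1, -0.02) [407. 326.]
side (-0.167, -0.1, 0.035) [469. 289.]
side (-0.167, 0.1, -0.02) [214. 256.]
side (-0.201, -0.048, 0.008) [375. 241.]
side (-0.201, -0.042, 0.008) [369. 239.]
side (-0.167, -0.042, 0.008) [379. 286.]
```

View pics/e_top.png

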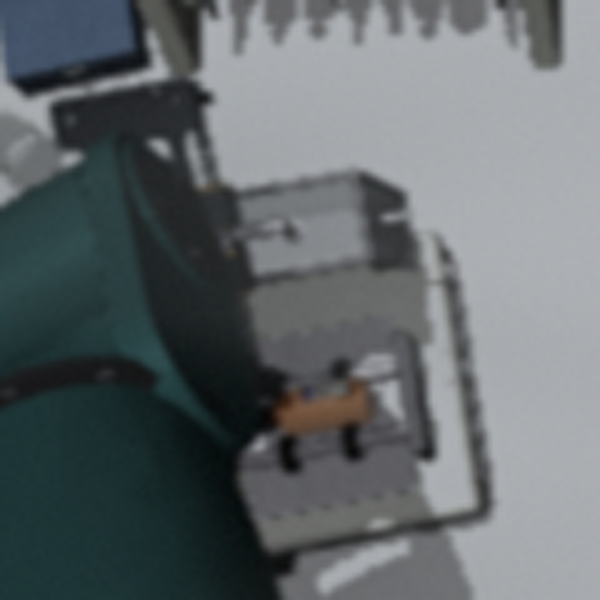

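View pics/e_side.png

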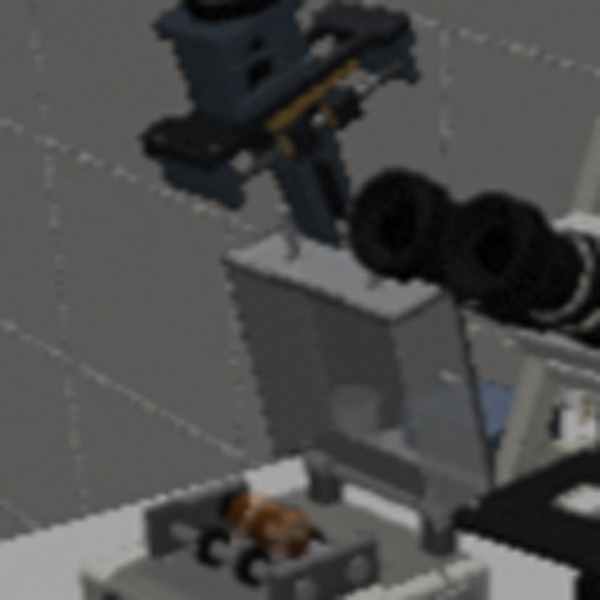

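View pics/e_side_full.png

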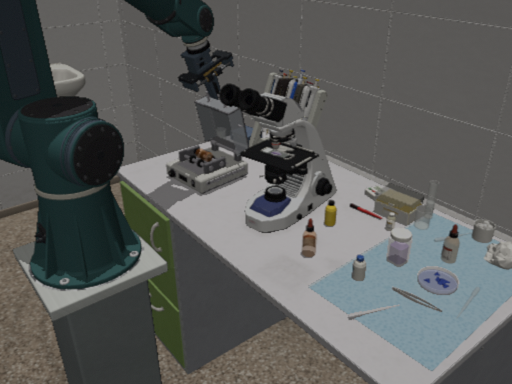

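The hood sits at about 1.357 by kinematics; its right post at (295,233) and front corners match the prediction. The other bottles stand as before. I'll hold briefly to confirm it is still.

Call:
apply_moves:
  increments:
    - {"dx":0,"dy":0,"dz":0,"rx":0,"ry":0,"rz":0}
    - {"dx":0,"dy":0,"dz":0,"rx":0,"ry":0,"rz":0}
    - {"dx":0,"dy":0,"dz":0,"rx":0,"ry":0,"rz":0}
    - {"dx":0,"dy":0,"dz":0,"rx":0,"ry":0,"rz":0}
    - {"dx":0,"dy":0,"dz":0,"rx":0,"ry":0,"rz":0}
    - {"dx":0,"dy":0,"dz":0,"rx":0,"ry":0,"rz":0}

```text
t: 28.7
tool_pos: [0.5587, 0.1978, 0.2754]
eef_rot: [[0.934, 0.341, -0.103], [0.097, 0.035, 0.995], [0.343, -0.939, -0.0]]
contact_force: [0.8, -4.0, 4.3]
finger_gap: 0.1
```

```bash
python3 - <<'E'
from h import *
a=cv2.imread("pics/e_side_full.png").astype(int);b=manip.get_image("side")[:,:,::-1].astype(int)
print("image diff hood",np.abs(a-b)[80:180,180:270].max(),np.abs(a-b)[80:180,180:270].mean())
o=manip.observe();print(o["t"],o["tool_pos"],o["contact_force"],o["finger_gap"],o["joint_velocities"])
print(manip.close_job())
E
```

```text
image diff hood 32 0.8754814814814815
28.75 [0.5587 0.1978 0.2754] [ 0.5079 -3.163   4.8258] 0.10550484284222883 [-0.083   0.039  -0.0659  0.1552  0.0296  0.0291]
the job is handed in; nothing more can be done
None
```

The job is handed in at 28.8 s. The flat-cap amber bottle lies on the roller and the hood is held at its balance point; no verdict was reported.

- **Bottle:** I lifted it from above, stood it left of the roller, regrasped it from the side and laid it on the tyres, cap to the left. It touched the tyres at the expected height and I let go. Pictures afterwards show it level on all four tyres, about 4–6 mm right of centre (18 mm allowed).
- **Hood:** I gripped the bar and swung the hood forward over about 2.5 s. From the arm's position the joint is at about 1.357 rad (target 1.356), and the pictures agree to within about a pixel. There was no direct reading of the joint.
- **Still and gripped:** The finger opening matched the 10 mm bar and the arm had stopped. Two side pictures 0.7 s apart differed by under 1 grey level on average, with single pixels up to 32. A sideways and upward force of up to about 5 N remained at the wrist. I had no direct reading of the grip force on the bar.
- **Other bottles:** The white and dropper bottles, and the yellow look-alike, stand where they were in the last picture.

One move call was refused at the start because a row left out some fields, and one early approach ended 18 mm short. I corrected both before touching anything.

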